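# Load the bayonet sensor modules into the test sockets and bring up the load

### The job

Slide the fader on the load panel right down to its zero end stop, then unlock the black-gripped dummy (push it down, turn it counter-clockwise, lift it out) and stand it upright in the grey tray, and fit every coloured sensor module on the bench into the test socket of its own colour: push it down and turn it clockwise to the stop, so that it stays locked down when let go. Only when all this is done, slide the fader up until its line is level with the red pointer. Leave the multimeter, the parts bin and the bottle where they are.

Things in the scene. Friction and masses are not known exactly. Their poses are not given: they have to be found in the camera images.
- yellow_module: Loose upright sensor module, yellow grip, about 160 g, 80 mm tall; may be absent. Origin: underside centre. Barrel diameter 44, height 0 to 45. Two lugs at the bottom reach 34 mm from the axis along its +x and -x (one bar 68 x 14, 8 high, flush with the underside). On top a grip bar: 60 long along x (over the lugs), 20 wide along y, height 45 to 80. A half turn about z leaves it the same.
- blue_module: Loose upright sensor module with a blue grip, made exactly as the yellow one; may be absent. Origin: centre of its underside, x along the lugs and grip bar.
- white_module: Loose upright sensor module with a white grip, made exactly as the yellow one; may be absent. Origin: centre of its underside, x along the lugs and grip bar.
- yellow_socket: Fixed test socket, yellow rim and lips, 88 x 88 mm, rim 31 high. Origin: underside centre. Inside 76 x 76. Two lips on its +x and -x walls, underside at height 24, top 30, reach in to 25 mm from the axis. Lugs drop in past them when the module's x is 60 deg (+-15) counter-clockwise from above of the socket's x (or half a turn more); 60 deg clockwise from there they meet stops: locked, x parallel.
- blue_socket: Fixed test socket with blue rim and lips, made exactly as the yellow one. Origin: centre of its underside. Locked when the module's x is parallel to this x.
- white_socket: Fixed test socket with white rim and lips, made exactly as the yellow one. Origin: centre of its underside. Locked when the module's x is parallel to this x.
- yellow_socket_plunger (a joint): Sprung brass plunger in the middle of the yellow socket, diameter 36: travel in m pushed down, 0 free (top at height 26 mm), 0.015 at most (top at 11 mm); 4 N at first, 8 N at the bottom. The lugs pass under the lips with the module's underside at height 12 to 14 mm; a locked module springs up to about 16 mm (0.010), an unlocked one to about 26 (0).
- blue_socket_plunger (a joint): Sprung brass plunger in the middle of the blue socket, diameter 36: travel in m pushed down, 0 free (top at height 26 mm), 0.015 at most (top at 11 mm); 4 N at first, 8 N at the bottom. The lugs pass under the lips with the module's underside at height 12 to 14 mm; a locked module springs up to about 16 mm (0.010), an unlocked one to about 26 (0).
- white_socket_plunger (a joint): Sprung brass plunger in the middle of the white socket, diameter 36: travel in m pushed down, 0 free (top at height 26 mm), 0.015 at most (top at 11 mm); 4 N at first, 8 N at the bottom. The lugs pass under the lips with the module's underside at height 12 to 14 mm; a locked module springs up to about 16 mm (0.010), an unlocked one to about 26 (0).
- dummy: Loose dummy plug with a black grip, made exactly as the yellow module, always present; it starts locked in the yellow socket, underside at height about 16 mm, its x parallel to the socket's. To free it: push it down 3 mm or so to height 12 to 14, turn 60 deg counter-clockwise from above, lift.
- tray: Fixed shallow grey tray, 140 (x) x 120 (y) mm outside, 22 high, walls and floor 5 mm thick; origin at the centre of its underside.
- load_panel: Fixed grey fader panel, 200 (x) x 90 (y) x 30 mm high, origin at the centre of its underside. The fader runs along its x axis in the middle (y = 0) of its top, over 120 mm.
- fader (a joint): Fader position in m: 0 at the zero end stop (panel x = -60 mm, marked by a black bar), growing towards the panel's +x to 0.12 at the other end stop. Stays where it is left; about 2.5 N of friction.
- fader_top (a point): Centre of the top of the fader's black cap, 74 mm above the bench. The cap is 24 mm long (along the track), 34 mm wide, 38 mm high (from 36 to 74 mm over the bench), with a white line across its top in the middle.
- pointer_line (a point): The place where the centre of the top of the fader cap has to be: in line with the red pointer (a flat red tab 4 mm high, lying on the panel top beside the track at panel y = about +32 mm, its narrow end towards the track), on the track's line, at the cap-top height (74 mm).
- multimeter: Bystander: orange multimeter, 150 x 80 x 38 mm, lying on the bench; origin at the centre of its underside.
- parts_bin: Bystander: open orange parts bin, 110 x 100 x 55 mm; origin at the centre of its underside.
- flux_bottle: Bystander: white bottle with red cap, diameter 52, 90 mm tall; origin at the centre of its underside.
There are look-alikes about, which are no part of the job. There is more than one size of the load_panel; the job needs the smaller.

How it is judged:
By the outcome, as a careful person would: the job done as asked, in the order asked, and still so for the second after the job is handed in, with the robot touching nothing.
Of yellow_module, blue_module, white_module only 2 to 3 are there at a start; the rules pass over those that are not, and their reading is None.
At some moment in a run one of yellow_module, blue_module, white_module may be knocked a few centimetres aside while the robot is not near it.
It also fails if it takes over 200 s, if anything falls off the work surface, if the arm or the gripper's body presses on something with over 40 N, if the wrist force passes 120 N, or if a joint passes its speed limit or range.

### The arm

A 6-joint arm with a two-finger parallel gripper is mounted at the origin on the work surface. World frame = base frame: x ahead of the robot, y to its left, z up, the work surface at z = 0. Lengths are in m, angles in rad, forces in N, time in s.
With the tool pointing down it reaches from about 0.3 to 0.85 m from the base axis. Payload 4.2 kg.
Tool frame: the origin (TCP) lies between the finger pads; the fingertips stand 11 mm ahead of it and the grasp point (between the pads) lies 8 mm behind it; z points along the fingers, y is the line along which they close (so a half turn about z gives the same grasp; the last joint's range is limited). The gripper opens to 91 mm and grips with 3 to 60 N. Pads are 32 mm wide; open, the fingers measure 118 mm over their backs; the gripper's body (76 mm by 178 mm) begins 60 mm behind the grasp point.
Start: joints at [-1.34, 0.32, 1.565, -0, 1.257, -0.02], TCP at [0.143, -0.557, 0.225] pointing down, gripper open.
Joint ranges: [-3.11, 3.11], [-0.84, 2.01], [0.21, 2.61], [-1.34, 4.49], [0.05, 2.63], [-2.56, 2.56]. Speed limits (rad/s): [2.57, 2.57, 3.14, 3.14, 3.14, 3.14].

### API

Orientations are given as [roll, pitch, yaw] about the fixed x, y, z axes, in that order (R = Rz(yaw) Ry(pitch) Rx(roll)).
In Python, from plant import bot, imaging, nets gives the robot as it stands.
- The arm moves only by the tool carry_out, never from a script. Its argument "moves" is a list of rows, each a list of 7 numbers: the shift along the tool's x, y, z in m, then the turn, a rotation vector about the tool's x, y, z in rad, then the finger opening in m, from 0 to 0.0912. A call has 1 to 8 rows; each row shifts and turns the commanded pose from where the row before left it, along the tool's axes as they then stand; what a row does not reach is not made up. A row lasts 1/12 s, in which the tool goes at most 41.7 mm and 7.16 degrees, less where a joint would pass 70% of its speed; a pose out of reach is approached as far as the arm can. A call is refused whole if a number of a shift passes 0.0417 or a number of a turn 0.125, either way. A call with a gripper value outside its range is refused whole. The fingers move at their own pace and stop on an object; the grip force is fixed at half the most. Time passes only in rows, so rows that do not move let the fingers close. It gives the time, the measured TCP pose, the force, the opening and the grip force at its end, in the units of the state.
- bot.get_obs(): the state, without advancing time (a new reading comes with each control period).
- imaging.snapshot(name): name is "scene" or "side" or "wrist"; returns (picture, depth): 400x640x3 uint8, blue, green, red; 400x640 float32, m along the optical axis (not along the pixel's ray), 0 where there is no reading.
- imaging.camera_info(name): a dict with "camera_matrix" (3x3 intrinsics, pixels), "D" ([k1, k2, p1, p2, k3] as OpenCV has them; the pictures are not rectified), "extrinsics" (4x4, takes a point from world to camera coordinates). Camera axes: x right, y up, looking along -z (the intrinsics and any distortion apply to the point x, -y, -z); pixel columns grow to the right and rows downward; lengths in m; the calibration is good to about 2 mm. A picture is of the moment at which its call begins: read the wrist's pose just before it. camera_info takes no time and is no camera call; for the wrist camera it gives the pose at the moment of the call.
- bot.sign_off(): hands the job in; it is judged then, once.
Trained networks look in the newest picture that a camera, given by its name, has taken for a name from the list of things; names that differ only in an ending like _2 or _b are one class to them, and where a whole thing is asked for, a point or a joint stands for the part that bears it (a point fixed in the world has none). Each returns a list of dicts, best first, with "score" (0 to 1); they miss things now and then, are a little off and sometimes report something else, mostly with a low value. They report only what shows in the picture. A call takes as long as a camera call. They do not tell look-alikes from the thing itself.
- nets.look_for(camera, target): "uv" ([column, row] in pixels, amid what is visible of it).
- nets.regions_of(camera, target): "pixels" (400x640 bool, what is visible of it) and "uv" ([column, row] in pixels, amid what is visible of it).
The state is a dict: "time_s": time; "joints": joint angles; "joint_vel": joint speeds; "effort": joint torques, N m; "tcp_pos": TCP position; "ee_rot": TCP orientation; "force": force on the tool from outside, world axes, zero at the start; "torque": the same for the moment, N m; "width": finger opening in m; "gripper_force": force on a finger pad.
Only numpy, scipy, OpenCV 4.12 (cv2) and the standard library are available. Lean on these libraries where they do the work, as an engineer would, in place of code of your own. Each camera call takes 0.05 s, during which the arm holds its last target. There are 200 camera calls.

## Working session

There is one attempt and no reset: what is moved stays moved. The work goes in short steps, Python scripts to look and compute and a tool call to move; the robot and the scene stay as the last step left them, time stands still between calls to the robot, and variables do not carry over. Pictures are saved under pics/ and viewed, at most 14 in all, crops included, and the job is handed in when it is done.

Besides the shell and the picture viewer there is one more tool, called after "Emit:" as a command line: name --pt "numbers of a row" for each row, then --argument value for the rest. carry_out: Moves the arm, as the interface text tells. Its arguments: {"type":"object","properties":{"moves":{"type":"array"}},"required":["moves"]}

```bash
ls; mkdir -p pics; python3 - <<'E'
from plant import bot, imaging, nets
import cv2,numpy as np
o=bot.get_obs(); print({k:np.round(v,3).tolist() for k,v in o.items()})
for n in ["scene","side","wrist"]:
    i,d=imaging.snapshot(n); cv2.imwrite(f"pics/{n}0.png",i); np.save(f"pics/{n}0.npy",d)
    c=imaging.camera_info(n); print(n,np.round(c["camera_matrix"],1).tolist(),np.round(c["D"],3),np.round(c["extrinsics"],3).tolist())
E
```

```text
pics
{'time_s': 0.0, 'joints': [-1.34, 0.32, 1.566, -0.0, 1.257, -0.02], 'joint_vel': [-0.001, 0.0, 0.002, 0.001, -0.002, -0.001], 'effort': [-0.002, -41.247, -23.198, 0.072, 0.046, -0.0], 'tcp_pos': [0.143, -0.557, 0.224], 'ee_rot': [-3.14, -0.0, 0.251], 'force': [1.134, 0.236, -0.188], 'torque': [-0.035, -0.021, 0.022], 'gripper_force': 0.0, 'width': 0.091}
scene [[400.4, 0.0, 312.0], [0.0, 400.4, 197.8], [0.0, 0.0, 1.0]] [-0.094  0.     0.     0.     0.   ] [[0.385, 0.923, 0.013, -0.275], [-0.49, 0.193, 0.85, 0.145], [0.782, -0.334, 0.526, -1.732], [0.0, 0.0, 0.0, 1.0]]
side [[371.1, 0.0, 320.6], [0.0, 371.1, 193.1], [0.0, 0.0, 1.0]] [-0.029  0.     0.     0.     0.   ] [[0.961, -0.275, -0.021, -0.435], [0.176, 0.552, 0.815, -0.209], [-0.212, -0.787, 0.579, -0.807], [0.0, 0.0, 0.0, 1.0]]
wrist [[282.9, 0.0, 325.5], [0.0, 282.9, 204.3], [0.0, 0.0, 1.0]] [-0.036  0.     0.     0.     0.   ] [[0.249, -0.969, -0.001, -0.575], [0.93, 0.239, -0.278, 0.031], [0.27, 0.069, 0.961, -0.391], [0.0, 0.0, 0.0, 1.0]]
```

View pics/scene0.png

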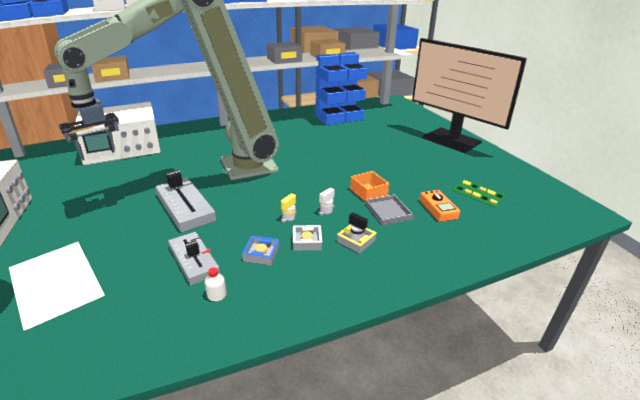

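View pics/side0.png

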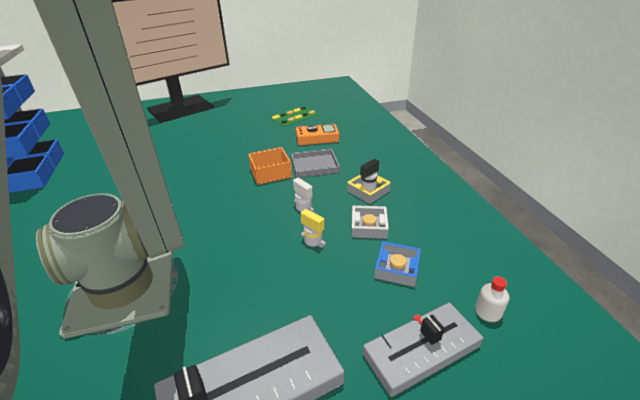

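The scene view shows the yellow module at (288,208), the white module at (326,202) and no blue module so far. The sockets are blue (262,248), white (307,237) and yellow with the black dummy (357,236). The tray is at (389,208). There are two fader panels: a big one at (185,203) and a smaller one at (193,257), which has the red pointer. The smaller one is the one meant, and I'll confirm that in a crop.

```bash
cat > h.py <<'E'
from plant import bot, imaging, nets
import cv2,numpy as np
def cloud(n,save=None,snap=True):
    c=imaging.camera_info(n); i,d=imaging.snapshot(n)
    if save: cv2.imwrite(save,i)
    return i,d,lift(c,d)
def lift(c,d):
    h,w=d.shape; u,v=np.meshgrid(np.arange(w),np.arange(h))
    p=cv2.undistortPoints(np.stack([u,v],-1).reshape(-1,1,2).astype(np.float64),c["camera_matrix"],np.array(c["D"])).reshape(h,w,2)
    P=np.stack([p[...,0]*d,-p[...,1]*d,-d],-1); E=np.array(c["extrinsics"])
    X=(P-E[:3,3])@E[:3,:3]; X[d<=0]=np.nan; return X
def proj(c,X):
    E=np.array(c["extrinsics"]); P=np.atleast_2d(X)@E[:3,:3].T+E[:3,3]; P=P*[1,-1,-1]
    return cv2.projectPoints(P,np.zeros(3),np.zeros(3),c["camera_matrix"],np.array(c["D"]))[0].reshape(-1,2)
def rect(P):
    r=cv2.minAreaRect((P[:,:2]*1000).astype(np.float32)); return np.round(r[0],1),np.round(r[1],1),round(r[2],1)
E
python3 - <<'E'
from h import *
S={}
for n in ["scene","side"]: S[n]=cloud(n)
for n in S:
  for t in ["yellow_module","blue_module","white_module","yellow_socket","blue_socket","white_socket","dummy","tray","load_panel","multimeter","parts_bin","flux_bottle","fader"]:
    for r in nets.regions_of(n,t)[:2]:
        P=S[n][2][r["pixels"]]; P=P[~np.isnan(P[:,0])]
        if len(P)>10: print(n,t,round(r["score"],2),np.round(r["uv"]),len(P),np.round(np.median(P,0),3),*rect(P),"zmax",np.round(np.percentile(P[:,2],98),3))
i=S["side"][0]
cv2.imwrite("pics/c1.png",cv2.resize(i[280:400,140:500],None,fx=2.2,fy=2.2,interpolation=cv2.INTER_CUBIC))
E
```

```text
scene yellow_module 0.61 [287. 208.] 298 [0.453 0.021 0.046] [439.9  35. ] [34.1 80.5] 32.9 zmax 0.081
scene white_module 0.87 [325. 200.] 304 [0.461 0.156 0.05 ] [439.  167.5] [50.3 84.2] 63.7 zmax 0.082
scene white_module 0.68 [386. 208.] 990 [0.537 0.37  0.007] [534.7 378.9] [148.5 154.8] 86.6 zmax 0.024
scene yellow_socket 0.93 [358. 238.] 568 [0.668 0.16  0.021] [631.7 187.7] [117.2 137.1] 36.8 zmax 0.033
scene blue_socket 0.71 [193. 250.] 176 [ 0.575 -0.317  0.063] [ 568.9 -316.9] [26.5 34. ] 9.3 zmax 0.075
scene blue_socket 0.61 [261. 251.] 811 [ 0.607 -0.122  0.023] [ 593.8 -126.7] [107.2  94. ] 57.2 zmax 0.033
scene white_socket 0.95 [309. 238.] 637 [0.595 0.032 0.023] [568.8  43.5] [ 78.  147.3] 69.3 zmax 0.033
scene dummy 0.62 [356. 224.] 344 [0.66  0.173 0.07 ] [653.8 173.3] [57.8 30.2] 28.4 zmax 0.097
scene tray 0.83 [388. 208.] 965 [0.537 0.371 0.007] [524.4 379.8] [144.7 175.4] 84.8 zmax 0.024
scene load_panel 0.95 [185. 202.] 2087 [ 0.282 -0.306  0.042] [ 192.3 -304.7] [402.7 150.7] 11.6 zmax 0.102
scene load_panel 0.85 [191. 258.] 1469 [ 0.578 -0.324  0.029] [ 546.2 
[... 2001 characters left out ...]
er 0.88 [320. 135.] 687 [0.594 0.517 0.036] [608.2 582.3] [164.2 163.9] 83.1 zmax 0.047
side parts_bin 0.62 [269. 166.] 1142 [0.392 0.341 0.031] [387.6 418.8] [110.  205.3] 4.7 zmax 0.056
side parts_bin 0.28 [368. 191.] 670 [0.63  0.161 0.021] [641.3 194.8] [ 93.2 125.8] 26.7 zmax 0.033
side flux_bottle 0.67 [432. 328.] 493 [ 0.559 -0.322  0.07 ] [ 570.2 -303.6] [70.4 35.1] 67.1 zmax 0.076
side flux_bottle 0.63 [491. 300.] 1074 [ 0.709 -0.293  0.055] [ 743.1 -263.7] [113.1  55.5] 39.9 zmax 0.091
side fader 0.84 [191. 388.] 830 [ 0.167 -0.326  0.105] [ 155.9 -286.4] [ 34.2 121. ] 11.5 zmax 0.108
side fader 0.65 [432. 331.] 491 [ 0.559 -0.323  0.07 ] [ 578.2 -313. ] [56.2 35.6] 17.2 zmax 0.076
```

View pics/c1.png

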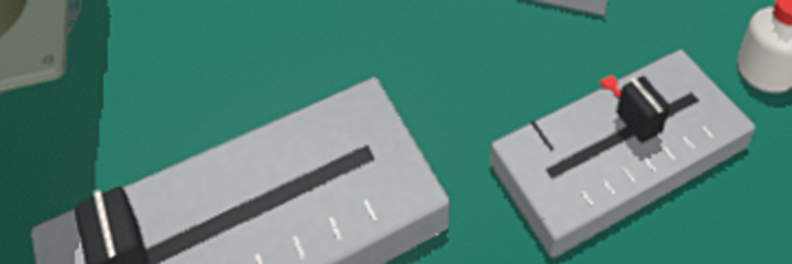

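In the crop, the right panel (side view about (423,345), 206 x 90 mm) is the smaller one. It has the red pointer, the bar marking zero on its near-robot end, and the cap just past the pointer. The left panel (267,371) is about 300 mm long, so it's the look-alike. I'll move over the small panel for a closer wrist view.

Emit:
carry_out --pt "0.037 -0.011 0 0 0 0 0.0912" --pt "0.037 -0.011 0 0 0 0 0.0912" --pt "0.037 -0.011 0 0 0 0 0.0912" --pt "0.037 -0.011 0 0 0 0 0.0912" --pt "0.037 -0.011 0 0 0 0 0.0912" --pt "0.037 -0.011 0 0 0 0 0.0912" --pt "0.037 -0.011 0 0 0 0 0.0912" --pt "0.037 -0.011 0 0 0 0 0.0912"

```text
time_s: 2.22
tcp_pos: [0.409, -0.3971, 0.2252]
ee_rot: [3.141, -0.0, 0.251]
force: [0.6, -0.7, 1.0]
width: 0.0916
gripper_force: 0.0
```

Emit:
carry_out --pt "0.037 -0.011 0 0 0 0 0.0912" --pt "0.037 -0.011 0 0 0 0 0.0912" --pt "0.037 -0.011 0 0 0 0 0.0912" --pt "0.037 -0.011 0 0 0 0 0.0912" --pt "0 0 0 0 0 0.066 0.0912" --pt "0 0 0 0 0 0 0.0912" --pt "0 0 0 0 0 0 0.0912"

```text
time_s: 2.8
tcp_pos: [0.5399, -0.3188, 0.2247]
ee_rot: [-3.142, 0.001, 0.187]
force: [-0.9, -0.3, 0.4]
width: 0.0909
gripper_force: 0.0
```

```bash
python3 - <<'E'
from h import *
o=bot.get_obs();print(o["time_s"],o["tcp_pos"],o["ee_rot"],o["force"])
i,d,X=cloud("wrist","pics/w1.png")
P=X.reshape(-1,3)
m=(X[...,2]>.065)&(X[...,2]<.085)&(i.max(2)<255)
n,l,st,ce=cv2.connectedComponentsWithStats(m.astype(np.uint8))
for k in range(1,n):
    if st[k,4]>80: print("hi",ce[k].round(),st[k,4],*rect(X[l==k]),X[l==k][:,2].mean())
m=(X[...,2]>.022)&(X[...,2]<.040)
n,l,st,ce=cv2.connectedComponentsWithStats(m.astype(np.uint8))
for k in range(1,n):
    if st[k,4]>200: print("mid",ce[k].round(),st[k,4],*rect(X[l==k]))
E
```

```text
2.8 [ 0.53992845 -0.31878379  0.22466529] [-3.14150888e+00  9.57655873e-04  1.86989135e-01] [-0.94655953 -0.29363466  0.43608824]
hi [324.  21.] 478 [ 716.3 -285.2] [28.4 36.1] 16.2 0.06988367201922191
hi [328. 172.] 654 [ 565.  -317.9] [24.  33.5] 10.9 0.073798912062604
hi [ 34. 222.] 879 [440.5  23.4] [20.7 61.3] 33.3 0.07773981226622684
mid [52. 92.] 3077 [591.4  31.9] [91.7 90.1] 69.2
mid [173. 108.] 2714 [ 597.9 -121.5] [89.3 89.9] 55.6
mid [54. 94.] 700 [591.2  32.1] [34.4 36.4] 9.2
mid [328. 169.] 10225 [ 552.5 -319.5] [199.   92.6] 10.5
mid [176. 111.] 709 [ 597.8 -122.5] [34.5 35.4] 18.3
mid [ 72. 208.] 372 [446.5  14.2] [45.1 23.9] 32.7
```

View pics/w1.png

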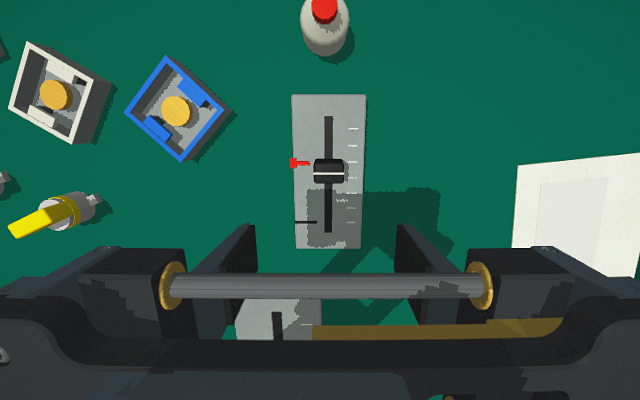

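The wrist view shows the small panel centred at about (328,170) with its cap at (328,171), the red pointer tip at (310,163) and the zero bar at (306,221). The depth data puts the panel at (0.5525,-0.3195), yaw about 10.7°. I'll grip the cap.

Emit:
carry_out --pt "0.025 0.003 0 0 0 0 0.0912" --pt "0 0 0.04 0 0 0 0.0912" --pt "0 0 0.04 0 0 0 0.0912" --pt "0 0 0.04 0 0 0 0.0912" --pt "0 0 0.03 0 0 0 0.07" --pt "0 0 0.02 0 0 0 0.06" --pt "0 0 0 0 0 0 0.0" --pt "0 0 0 0 0 0 0.0"

```text
time_s: 3.52
tcp_pos: [0.564, -0.3181, 0.0546]
ee_rot: [-3.141, 0.001, 0.184]
force: [0.8, 0.2, 0.2]
width: 0.0675
gripper_force: 0.0
```

Emit:
carry_out --pt "0 0 0 0 0 0 0.0" --pt "0 0 0 0 0 0 0.0" --pt "0 0 0 0 0 0 0.0" --pt "0 0 0 0 0 0 0.0"

```text
time_s: 3.85
tcp_pos: [0.5658, -0.3178, 0.0565]
ee_rot: [3.14, -0.002, 0.185]
force: [-0.3, 0.1, -0.5]
width: 0.0406
gripper_force: 0.0
```

```bash
python3 - <<'E'
from h import *
i=cv2.imread("pics/w1.png").astype(int)
m=(i[...,2]>150)&(i[...,1]<80)&(i[...,0]<80); m[:100]=0
v,u=np.nonzero(m); print(u.min(),u.max(),v.min(),v.max())
for c in range(u.min(),u.max()+1): print(c,v[u==c].min(),v[u==c].max(),end="; ")
E
```

```text
290 308 158 167
290 158 167; 291 158 167; 292 158 167; 293 158 167; 294 158 167; 295 158 167; 296 161 165; 297 161 164; 298 161 164; 299 161 164; 300 161 164; 301 161 164; 302 161 164; 303 161 164; 304 161 164; 305 161 164; 306 161 164; 307 161 164; 308 161 164;
```

Emit:
carry_out --pt "0 0 0 0 0 0 0.0" --pt "0 0 0 0 0 0 0.0" --pt "0 0 0 0 0 0 0.0" --pt "-0.015 0 0 0 0 0 0.0" --pt "-0.02 0 0 0 0 0 0.0" --pt "-0.02 0 0 0 0 0 0.0" --pt "-0.01 0 0 0 0 0 0.0" --pt "0 0 0 0 0 0 0.0"

```text
time_s: 4.52
tcp_pos: [0.4998, -0.3296, 0.056]
ee_rot: [3.141, 0.0, 0.184]
force: [-3.1, 1.4, 7.2]
width: 0.0336
gripper_force: 30.0
```

Emit:
carry_out --pt "-0.006 0 0 0 0 0 0.0" --pt "-0.003 0 0 0 0 0 0.0" --pt "0 0 0 0 0 0 0.0" --pt "0 0 0 0 0 0 0.0"

```text
time_s: 4.85
tcp_pos: [0.4937, -0.3307, 0.056]
ee_rot: [3.141, -0.002, 0.184]
force: [1.0, 2.8, 6.8]
width: 0.0341
gripper_force: 30.0
```

Emit:
carry_out --pt "-0.003 0 0 0 0 0 0.0" --pt "-0.002 0 0 0 0 0 0.0" --pt "0 0 0 0 0 0 0.0"

```text
time_s: 5.1
tcp_pos: [0.4933, -0.3308, 0.056]
ee_rot: [3.14, -0.012, 0.182]
force: [14.3, 6.9, 0.5]
width: 0.0338
gripper_force: 30.0
```

The fader is at the stop (14 N). I'll release, rise, and look at the dummy.

Emit:
carry_out --pt "0.003 0 0 0 0 0 0.0" --pt "0 0 0 0 0 0 0.07" --pt "0 0 0 0 0 0 0.07" --pt "0 0 0 0 0 0 0.07" --pt "0 0 0 0 0 0 0.0912" --pt "0 0 -0.04 0 0 0 0.0912" --pt "0 0 -0.04 0 0 0 0.0912" --pt "0 0 -0.04 0 0 0 0.0912"

```text
time_s: 5.77
tcp_pos: [0.4895, -0.3312, 0.1755]
ee_rot: [-3.14, 0.002, 0.184]
force: [0.9, -0.5, -0.1]
width: 0.0779
gripper_force: 0.0
```

```bash
python3 - <<'E'
from h import *
o=bot.get_obs();print(o["time_s"],o["tcp_pos"],o["ee_rot"])
i,d,X=cloud("wrist","pics/w2.png")
i2,d2,X2=cloud("side","pics/s2.png")
for X in (X,X2):
  m=(X[...,2]>.067)&(X[...,2]<.085)
  n,l,st,ce=cv2.connectedComponentsWithStats(m.astype(np.uint8))
  for k in range(1,n):
    if st[k,4]>60: print("hi",ce[k].round(),st[k,4],*rect(X[l==k]),X[l==k][:,2].mean())
E
```

```text
5.7667 [ 0.48950776 -0.33116286  0.17549964] [-3.13996170e+00  2.11924292e-03  1.84365088e-01]
hi [326. 202.] 843 [ 493.8 -331.6] [23.4 33.3] 10.6 0.0736037164803284
hi [567.  67.] 654 [1918.8  922.3] [1079.7   27.5] 90.0 0.07614772047949506
hi [54. 44.] 187 [-717.5 2297.5] [396.5  51.8] 1.5 0.07609683560888031
hi [  5. 164.] 90 [-399.7  557.9] [  7.3 102.9] 0.5 0.07486528768805585
hi [369. 171.] 98 [648.9 171.8] [59.9 22.5] 6.6 0.0762685894625671
hi [302. 185.] 157 [448.6 163.1] [20.6 60.7] 25.6 0.07713855184382988
hi [312. 218.] 219 [439.4  24.9] [21.9 60.1] 35.3 0.0770587541543866
hi [123. 278.] 479 [ 32.2 -28.9] [129.6  53. ] 48.2 0.0748978638421664
hi [496. 290.] 140 [ 716.  -285.3] [22.9 31.1] 42.4 0.07336979652513421
hi [398. 342.] 298 [ 493.5 -330.5] [23.9 34.4] 11.1 0.07364331835315961
```

Emit:
carry_out --pt "0 0 -0.04 0 0 0 0.0912" --pt "0.016 -0.037 0 0 0 0 0.0912" --pt "0.016 -0.037 0 0 0 0 0.0912" --pt "0.016 -0.037 0 0 0 0 0.0912" --pt "0.016 -0.037 0 0 0 0 0.0912" --pt "0.016 -0.037 0 0 0 0 0.0912" --pt "0.016 -0.037 0 0 0 0 0.0912" --pt "0.016 -0.037 0 0 0 0 0.0912"

```text
time_s: 6.53
tcp_pos: [0.5524, -0.0546, 0.2141]
ee_rot: [-3.142, 0.001, 0.184]
force: [0.9, -0.1, 0.6]
width: 0.0914
gripper_force: 0.0
```

Emit:
carry_out --pt "0.016 -0.037 0 0 0 0 0.0912" --pt "0.016 -0.037 0 0 0 0 0.0912" --pt "0.016 -0.037 0 0 0 0 0.0912" --pt "0.016 -0.037 0 0 0 0 0.0912" --pt "0 0 0 0 0 0 0.0912" --pt "0 0 0 0 0 0 0.0912"

```text
time_s: 7.03
tcp_pos: [0.5884, 0.1026, 0.2136]
ee_rot: [3.141, 0.002, 0.188]
force: [-0.2, -0.6, -0.9]
width: 0.0916
gripper_force: 0.0
```

```bash
cat >> h.py <<'E'
def blobs(X,lo,hi,amin=150):
    m=(X[...,2]>lo)&(X[...,2]<hi)
    n,l,st,ce=cv2.connectedComponentsWithStats(m.astype(np.uint8))
    for k in range(1,n):
        if st[k,4]>amin: print((lo,hi),ce[k].round(),st[k,4],*rect(X[l==k]),X[l==k].mean(0).round(4))
E
python3 - <<'E'
from h import *
o=bot.get_obs();print(o["time_s"],o["tcp_pos"],o["ee_rot"])
i,d,X=cloud("wrist","pics/w3.png")
blobs(X,.085,.11);blobs(X,.07,.085);blobs(X,.022,.04);blobs(X,.012,.03)
E
```

```text
7.0333 [0.58836617 0.1026059  0.21361795] [3.14105025e+00 2.03713567e-03 1.88223475e-01]
(0.085, 0.11) [258. 127.] 1396 [648.4 180. ] [59.6 20.5] 26.9 [0.6495 0.1789 0.0952]
(0.07, 0.085) [270. 124.] 160 [652.6 171.3] [58.   1.8] 26.3 [0.6535 0.1713 0.0777]
(0.07, 0.085) [366. 318.] 651 [442.1  25.1] [20.6 60. ] 29.0 [0.4473 0.023  0.0779]
(0.022, 0.04) [  4. 118.] 1157 [592.4 507.1] [ 16.6 148. ] 87.1 [0.6002 0.5063 0.0281]
(0.022, 0.04) [270. 125.] 2073 [648.6 180.1] [88.3 88.7] 26.6 [0.6504 0.1801 0.0304]
(0.022, 0.04) [631. 146.] 479 [ 715.  -267.2] [49.4 19.7] 17.0 [ 0.7143 -0.2631  0.0306]
(0.022, 0.04) [380. 195.] 2103 [591.2  32.3] [88.8 88.7] 69.3 [0.5922 0.0322 0.0302]
(0.022, 0.04) [497. 208.] 2222 [ 598.2 -121.6] [90.1 89.1] 56.4 [ 0.6034 -0.1206  0.0295]
(0.022, 0.04) [379. 195.] 613 [591.5  32.7] [34.7 34.9] 56.7 [0.5919 0.0328 0.026 ]
(0.022, 0.04) [493. 212.] 581 [ 598.2 -120.9] [34.4 35.7] 9.7 [ 0.5981 -0.12    0.026 ]
(0.022, 0.04) [614. 238.] 3872 [ 592.2 -311.6] [119.6  93.9] 10.6 [ 0.5944 -0.3009  0.0299]
(0.012, 0.03) [ 10. 121.] 1674 [593.3 507.8] [149.5  24.8]
[... 290 characters left out ...]
 0.03) [625. 143.] 535 [ 717.8 -268.3] [51.4 23.3] 8.9 [ 0.7168 -0.2638  0.0211]
(0.012, 0.03) [351. 176.] 178 [606.5  73.2] [ 2.3 88. ] 70.3 [0.6074 0.0732 0.0215]
(0.012, 0.03) [472. 190.] 549 [610.  -84.1] [ 44.7 101.3] 87.0 [ 0.6189 -0.0852  0.0213]
(0.012, 0.03) [511. 216.] 772 [ 604.7 -147.6] [105.8  56.3] 13.6 [ 0.5956 -0.1487  0.0225]
(0.012, 0.03) [379. 194.] 635 [591.5  32.7] [34.7 34.9] 56.7 [0.5922 0.0332 0.0258]
(0.012, 0.03) [400. 211.] 373 [574.9  -0.6] [27.8 79.4] 48.2 [5.744e-01 1.000e-04 2.160e-02]
(0.012, 0.03) [601. 224.] 1629 [ 602.7 -300.1] [95.2 72.6] 10.4 [ 0.609  -0.2775  0.0245]
(0.012, 0.03) [493. 211.] 642 [ 597.5 -120.6] [35.4 34.9] 45.9 [ 0.5985 -0.1189  0.0254]
```

View pics/w3.png

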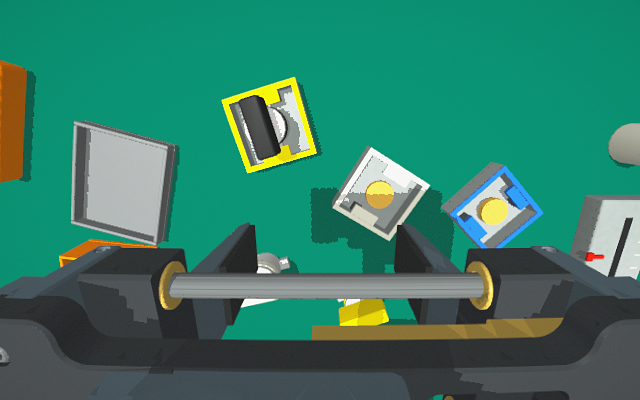

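The wrist view shows the dummy bar at (258,127) in the yellow socket, at (0.6484,0.180) with yaw 26.8°. The tray is at (120,185), the white socket at (380,195) and the blue at (494,210). There's still no blue module, so I'll align over the dummy.

Emit:
carry_out --pt "0 0 0 0 0 -0.1 0.06" --pt "0 0 0 0 0 -0.1 0.06" --pt "0 0 0 0 0 -0.08 0.06" --pt "0.0295 -0.014 0 0 0 0 0.06" --pt "0.0295 -0.014 0 0 0 0 0.06" --pt "0.0295 -0.014 0 0 0 0 0.06" --pt "0 0 0.04 0 0 0 0.06" --pt "0 0 0 0 0 0 0.06"

```text
time_s: 7.75
tcp_pos: [0.6463, 0.1764, 0.1682]
ee_rot: [-3.14, 0.012, 0.464]
force: [-1.3, -0.7, -2.7]
width: 0.0599
gripper_force: 0.0
```

```bash
python3 - <<'E'
from h import *
o=bot.get_obs();print(o["time_s"],o["tcp_pos"],o["ee_rot"],o["joints"])
i,d,X=cloud("wrist","pics/w4.png")
blobs(X,.085,.11,300);blobs(X,.07,.085)
# lips of the sockets
for n,c,a in [("white",(.5912,.0323),-20.7),("blue",(.598,-.1215),-34.2)]:
    a=np.radians(a);L=(X[...,:2]-c)@np.array([[np.cos(a),-np.sin(a)],[np.sin(a),np.cos(a)]])
    z=X[...,2]
    for nm,k in (("x",0),("y",1)):
        m=(abs(L[...,k])<35)&(abs(L[...,k])>.028)&(abs(L[...,k])<.034)&(abs(L[...,1-k])<.012)
        print(n,nm,m.sum(),np.round(np.nanmedian(z[m]),4))
E
```

```text
7.75 [0.64631456 0.17640744 0.16820445] [-3.1397804   0.0118444   0.46393674] [ 2.49649742e-01  5.10930059e-01  1.40209385e+00 -7.90579869e-04
  1.24052771e+00  1.35678092e+00]
(0.085, 0.11) [322. 209.] 1516 [649.2 180.2] [59.2 19.7] 26.0 [0.6511 0.1811 0.0956]
white x 10 0.0078
white y 0 nan
blue x 0 nan
blue y 0 nan
  return np.nanmean(a, axis, out=out, keepdims=keepdims)
```

Emit:
carry_out --pt "0 0 0 0 0 0 0.06" --pt "0 0 0.035 0 0 0 0.06" --pt "0 0 0 0 0 0 0.06" --pt "0 0 0 0 0 0 0.06"

```text
time_s: 8.13
tcp_pos: [0.6482, 0.177, 0.1403]
ee_rot: [-3.141, 0.002, 0.463]
force: [0.3, 0.2, 0.3]
width: 0.0602
gripper_force: 0.0
```

Emit:
carry_out --pt "0.002 -0.0025 0.03 0 0 0 0.06" --pt "0 0 0.034 0 0 0 0.06" --pt "0 0 0 0 0 0 0.0" --pt "0 0 0 0 0 0 0.0" --pt "0 0 0 0 0 0 0.0" --pt "0 0 0 0 0 0 0.0" --pt "0 0 0 0 0 0 0.0" --pt "0 0 0 0 0 0 0.0"

```text
time_s: 8.8
tcp_pos: [0.6505, 0.1816, 0.0778]
ee_rot: [3.141, -0.003, 0.465]
force: [-0.0, -0.2, -0.2]
width: 0.0229
gripper_force: 0.0
```

Emit:
carry_out --pt "0 0 0 0 0 0 0.0" --pt "0 0 0 0 0 0 0.0" --pt "0 0 0 0 0 0 0.0" --pt "0 0 0.002 0 0 0 0.0" --pt "0 0 0.0015 0 0 0 0.0" --pt "0 0 0 0 0 0 0.0" --pt "0 0 0 0 0 0 0.0"

```text
time_s: 9.38
tcp_pos: [0.6504, 0.1816, 0.0734]
ee_rot: [3.141, -0.002, 0.465]
force: [0.3, -0.0, 6.6]
width: 0.02
gripper_force: 30.0
```

Emit:
carry_out --pt "0 0 0 0 0 -0.105 0.0" --pt "0 0 0 0 0 -0.105 0.0" --pt "0 0 0 0 0 -0.105 0.0" --pt "0 0 0 0 0 -0.105 0.0" --pt "0 0 0 0 0 -0.105 0.0" --pt "0 0 0 0 0 0 0.0"

```text
time_s: 9.88
tcp_pos: [0.6503, 0.1818, 0.0735]
ee_rot: [3.14, -0.002, 0.993]
force: [-0.2, 0.3, 6.4]
width: 0.0202
gripper_force: 30.0
```

Emit:
carry_out --pt "0 0 0 0 0 -0.105 0.0" --pt "0 0 0 0 0 -0.105 0.0" --pt "0 0 0 0 0 -0.105 0.0" --pt "0 0 0 0 0 -0.105 0.0" --pt "0 0 0 0 0 -0.1 0.0" --pt "0 0 0 0 0 0 0.0" --pt "0 0 -0.02 0 0 0 0.0" --pt "0 0 0 0 0 0 0.0"

```text
time_s: 10.55
tcp_pos: [0.6515, 0.182, 0.0951]
ee_rot: [3.137, -0.002, 1.51]
force: [1.2, 1.1, -0.5]
width: 0.02
gripper_force: 30.0
```

Emit:
carry_out --pt "0 0 -0.035 0 0 0 0.0" --pt "0 0 -0.035 0 0 0 0.0" --pt "0.03 -0.0205 0 0 0 0 0.0" --pt "0.03 -0.0205 0 0 0 0 0.0" --pt "0.03 -0.0205 0 0 0 0 0.0" --pt "0.03 -0.0205 0 0 0 0 0.0" --pt "0.03 -0.0205 0 0 0 0 0.0" --pt "0.03 -0.0205 0 0 0 0 0.0"

```text
time_s: 11.22
tcp_pos: [0.5362, 0.3695, 0.1609]
ee_rot: [-3.14, 0.002, 1.51]
force: [0.9, 0.0, -2.1]
width: 0.0195
gripper_force: 30.0
```

Emit:
carry_out --pt "0 0 0.03 0 0 0 0.0" --pt "0 0 0.03 0 0 0 0.0" --pt "0 0 0.02 0 0 0 0.0" --pt "0 0 0 0 0 0 0.0" --pt "0 0 0 0 0 0 0.0"

```text
time_s: 11.63
tcp_pos: [0.5368, 0.368, 0.0805]
ee_rot: [-3.138, 0.003, 1.51]
force: [-1.3, 0.7, -1.9]
width: 0.0197
gripper_force: 30.0
```

Emit:
carry_out --pt "0 0 0.01 0 0 0 0.0" --pt "0 0 0.003 0 0 0 0.0" --pt "0 0 0.002 0 0 0 0.0" --pt "0 0 0 0 0 0 0.0" --pt "0 0 0 0 0 0 0.0"

```text
time_s: 12.05
tcp_pos: [0.5382, 0.3687, 0.068]
ee_rot: [3.141, -0.001, 1.51]
force: [-1.0, -0.6, -1.3]
width: 0.0199
gripper_force: 30.0
```

Emit:
carry_out --pt "0 0 0.0025 0 0 0 0.0" --pt "0 0 0 0 0 0 0.0" --pt "0 0 0 0 0 0 0.04" --pt "0 0 0 0 0 0 0.06" --pt "0 0 0 0 0 0 0.06" --pt "0 0 0 0 0 0 0.06" --pt "0 0 -0.04 0 0 0 0.06" --pt "0 0 -0.04 0 0 0 0.06"

```text
time_s: 12.72
tcp_pos: [0.5362, 0.3675, 0.1428]
ee_rot: [-3.136, 0.005, 1.51]
force: [1.3, 0.6, 0.3]
width: 0.0568
gripper_force: 0.0
```

Emit:
carry_out --pt "0 0 -0.035 0 0 0 0.0912" --pt "-0.036 -0.0127 -0.02 0 0 0 0.0912" --pt "-0.036 -0.0127 0 0 0 0 0.0912" --pt "-0.036 -0.0127 0 0 0 0 0.0912" --pt "-0.036 -0.0127 0 0 0 0 0.0912" --pt "-0.036 -0.0127 0 0 0 0 0.0912" --pt "-0.036 -0.0127 0 0 0 0 0.0912" --pt "0 0 0 0 0 -0.1 0.0912"

```text
time_s: 13.38
tcp_pos: [0.4453, 0.1539, 0.1991]
ee_rot: [-3.138, 0.003, 1.608]
force: [-0.2, -0.2, -0.6]
width: 0.0916
gripper_force: 0.0
```

Emit:
carry_out --pt "0 0 0 0 0 -0.1 0.0912" --pt "0 0 0 0 0 -0.1 0.0912" --pt "0 0 0 0 0 -0.1 0.0912" --pt "0 0 0 0 0 -0.1 0.0912" --pt "0 0 0 0 0 0 0.0912" --pt "0 0 0 0 0 0 0.0912"

```text
time_s: 13.88
tcp_pos: [0.4491, 0.1588, 0.1992]
ee_rot: [-3.142, 0.0, 2.007]
force: [0.5, -0.0, -0.1]
width: 0.0911
gripper_force: 0.0
```

```bash
python3 - <<'E'
from h import *
o=bot.get_obs();print(o["time_s"],o["tcp_pos"],o["ee_rot"],o["joints"])
i,d,X=cloud("wrist","pics/w5.png")
blobs(X,.072,.095,300)
i,d,X=cloud("side","pics/s5.png"); blobs(X,.072,.09,60); cloud("scene","pics/sc5.png")
for n in ("scene","side"):
  for t in ("blue_module","dummy"): print(n,t,[(np.round(r["uv"]),round(r["score"],2)) for r in nets.look_for(n,t)])
E
```

```text
13.8833 [0.44907777 0.15882786 0.19924399] [-3.14158589e+00  7.42267223e-05  2.00722895e+00] [ 3.15851435e-01  1.84268231e-01  1.82042360e+00 -8.21105943e-05
  1.13689861e+00 -1.20546669e-01]
(0.072, 0.095) [512.  41.] 1941 [538.1 365.6] [60.6 20.8] 86.6 [0.5363 0.3642 0.0834]
(0.072, 0.095) [329. 196.] 1090 [450.  164.2] [19.4 58.9] 25.8 [0.4497 0.1655 0.0798]
(0.072, 0.095) [272. 309.] 402 [447.3  13.7] [20.  32.7] 33.2 [0.4479 0.0143 0.0796]
(0.072, 0.09) [500.  47.] 1071 [1848.6 1499.5] [ 787.2 2091.3] 24.0 [1.8185 1.3258 0.0809]
(0.072, 0.09) [248.  25.] 139 [ 567.6 2295.4] [359.1  47.6] 2.1 [0.5643 2.2943 0.0809]
(0.072, 0.09) [314. 146.] 68 [537.8 361.5] [55.  20.4] 87.6 [0.535  0.3513 0.0817]
(0.072, 0.09) [  4. 162.] 71 [-399.6  561.5] [ 8.8 85.3] 1.8 [-0.3997  0.5619  0.0797]
(0.072, 0.09) [302. 185.] 130 [449.5 162.9] [21.2 60.5] 25.3 [0.4495 0.1592 0.0786]
(0.072, 0.09) [312. 217.] 182 [439.7  23.7] [20.4 59.4] 34.6 [0.4388 0.0214 0.0788]
(0.072, 0.09) [497. 287.] 93 [ 715.  -284.6] [14.2 23.4] 16.0 [ 0.7133 -0.2879  0.0822]
(0.072, 0.09) [399. 341.] 252 [ 493.5 -330.9] [23.4 34.3] 11.3 [ 0.4932 -0.3312  0.0742]
scene blue_module []
scene dummy [(array([388., 203.]), 0.9)]
side blue_module [(array([313., 229.]), 0.47), (array([397., 347.]), 0.38)]
side dummy [(array([312., 157.]), 0.59)]
```

View pics/w5.png

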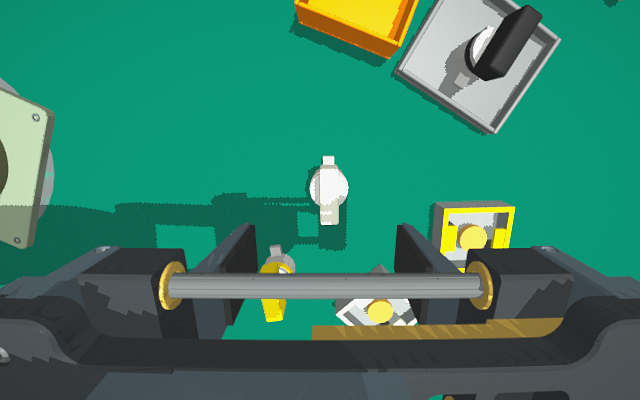

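The dummy stands upright in the tray at (490,50), and the white module is at (329,190) at (0.450,0.164), yaw 115.8°. I see no blue module in any view, so it's absent. Next I'll grasp the white one and check which way its socket's lips point.

Emit:
carry_out --pt "0.0046 0.003 0 0 0 -0.014 0.06" --pt "0 0 0.035 0 0 0 0.06" --pt "0 0 0.035 0 0 0 0.06" --pt "0 0 0.03 0 0 0 0.06" --pt "0 0 0 0 0 0 0.06" --pt "0 0 0 0 0 0 0.06"

```text
time_s: 14.73
tcp_pos: [0.4492, 0.1643, 0.0986]
ee_rot: [-3.138, -0.0, 2.024]
force: [-0.6, -0.4, 0.6]
width: 0.0604
gripper_force: 0.0
```

```bash
python3 - <<'E'
from h import *
i=cv2.imread("pics/w3.png")[135:255,215:550]
cv2.imwrite("pics/c2.png",cv2.resize(i,None,fx=2.3,fy=2.3,interpolation=cv2.INTER_CUBIC))
E
```

```text
(no output)
```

View pics/c2.png

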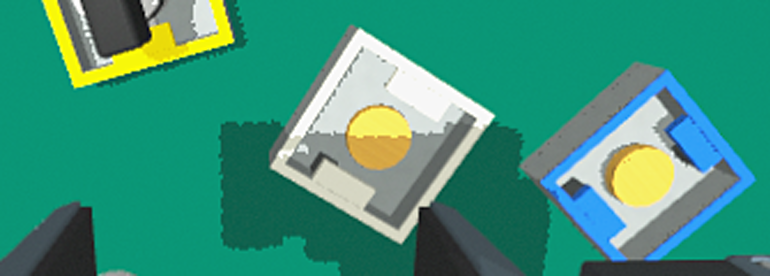

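The white socket's lips lie on its upper-right and lower-left walls (crop (420,90) and (345,185)), so its x is at -20.7°, and the module goes in at 39.3°.

Emit:
carry_out --pt "0 0 0.025 0 0 0 0.06" --pt "0 0 0.0125 0 0 0 0.06" --pt "0 0 0 0 0 0 0.0" --pt "0 0 0 0 0 0 0.0" --pt "0 0 0 0 0 0 0.0" --pt "0 0 0 0 0 0 0.0" --pt "0 0 0 0 0 0 0.0" --pt "0 0 0 0 0 0 0.0"

```text
time_s: 15.4
tcp_pos: [0.4504, 0.1645, 0.0626]
ee_rot: [3.14, 0.0, 2.024]
force: [-0.0, 0.5, 0.2]
width: 0.0227
gripper_force: 0.0
```

Emit:
carry_out --pt "0 0 0 0 0 0 0.0" --pt "0 0 0 0 0 0 0.0" --pt "0 0 0 0 0 0 0.0" --pt "0 0 0 0 0 0 0.0"

```text
time_s: 15.73
tcp_pos: [0.4503, 0.1644, 0.0625]
ee_rot: [3.14, 0.0, 2.024]
force: [-0.2, -1.0, 5.7]
width: 0.0198
gripper_force: 30.0
```

Emit:
carry_out --pt "0 0 -0.04 0 0 0 0.0" --pt "0 0 -0.04 0 0 0 0.0" --pt "0 0 -0.02 0 0 0 0.0" --pt "-0.036 0.0138 0 0 0 0 0.0" --pt "-0.036 0.0138 0 0 0 0 0.0" --pt "-0.036 0.0138 0 0 0 0 0.0" --pt "-0.036 0.0138 0 0 0 0 0.0" --pt "-0.036 0.0138 0 0 0 0 0.0"

```text
time_s: 16.4
tcp_pos: [0.5913, 0.0312, 0.1612]
ee_rot: [-3.14, -0.001, 2.024]
force: [0.7, 0.1, -1.8]
width: 0.02
gripper_force: 30.0
```

Emit:
carry_out --pt "0 0 0 0 0 0.12 0.0" --pt "0 0 0 0 0 0.12 0.0" --pt "0 0 0 0 0 0.12 0.0" --pt "0 0 0 0 0 0.12 0.0" --pt "0 0 0 0 0 0.12 0.0" --pt "0 0 0 0 0 0.12 0.0" --pt "0 0 0 0 0 0.12 0.0" --pt "0 0 0 0 0 0.12 0.0"

```text
time_s: 17.07
tcp_pos: [0.5901, 0.0326, 0.1609]
ee_rot: [-3.14, 0.001, 1.058]
force: [-0.4, -0.2, -0.9]
width: 0.0198
gripper_force: 30.0
```

Emit:
carry_out --pt "0 0 0 0 0 0.12 0.0" --pt "0 0 0 0 0 0.12 0.0" --pt "0 0 0 0 0 0.12 0.0" --pt "0 0 0 0 0 0 0.0" --pt "0 0 0 0 0 0 0.0"

```text
time_s: 17.48
tcp_pos: [0.5903, 0.0326, 0.1612]
ee_rot: [-3.141, 0.001, 0.707]
force: [-0.0, -0.2, -1.4]
width: 0.02
gripper_force: 30.0
```

Emit:
carry_out --pt "0.0006 0.0009 0 0 0 0.02 0.0" --pt "0 0 0.03 0 0 0 0.0" --pt "0 0 0.03 0 0 0 0.0" --pt "0 0 0.008 0 0 0 0.0" --pt "0 0 0 0 0 0 0.0" --pt "0 0 0 0 0 0 0.0"

```text
time_s: 17.98
tcp_pos: [0.5921, 0.0324, 0.0941]
ee_rot: [3.141, -0.0, 0.684]
force: [0.5, -0.0, -1.8]
width: 0.0196
gripper_force: 30.0
```

Emit:
carry_out --pt "0 0 0.005 0 0 0 0.0" --pt "0 0 0.005 0 0 0 0.0" --pt "0 0 0.004 0 0 0 0.0" --pt "0 0 0 0 0 0 0.0" --pt "0 0 0 0 0 0 0.0"

```text
time_s: 18.4
tcp_pos: [0.5935, 0.0324, 0.0811]
ee_rot: [3.139, -0.004, 0.684]
force: [1.6, -0.4, 2.9]
width: 0.0197
gripper_force: 30.0
```

Emit:
carry_out --pt "-0.001 -0.001 0.003 0 0 0 0.0" --pt "0 0 0.0025 0 0 0 0.0" --pt "0 0 0 0 0 0 0.0" --pt "0 0 0 0 0 0 0.0" --pt "0 0 0 0 0 0 0.0"

```text
time_s: 18.82
tcp_pos: [0.5924, 0.0325, 0.0756]
ee_rot: [3.138, -0.004, 0.684]
force: [3.4, 0.6, 4.9]
width: 0.02
gripper_force: 30.0
```

Emit:
carry_out --pt "0 0 0.001 0 0 0 0.0" --pt "0 0 0 0 0 0.105 0.0" --pt "0 0 0 0 0 0.105 0.0" --pt "0 0 0 0 0 0.105 0.0" --pt "0 0 0 0 0 0.105 0.0" --pt "0 0 0 0 0 0 0.0" --pt "0 0 0 0 0 0 0.0"

```text
time_s: 19.4
tcp_pos: [0.5903, 0.0324, 0.074]
ee_rot: [3.141, -0.0, 0.263]
force: [0.8, -0.4, 5.4]
width: 0.0199
gripper_force: 30.0
```

Emit:
carry_out --pt "0 0 0 0 0 0.105 0.0" --pt "0 0 0 0 0 0.105 0.0" --pt "0 0 0 0 0 0.105 0.0" --pt "0 0 0 0 0 0.105 0.0" --pt "0 0 0 0 0 0.105 0.0" --pt "0 0 0 0 0 0.09 0.0" --pt "0 0 0 0 0 0 0.0" --pt "0 0 0 0 0 0 0.0"

```text
time_s: 20.07
tcp_pos: [0.5899, 0.0325, 0.0739]
ee_rot: [3.141, 0.001, -0.352]
force: [-0.6, 0.8, 6.3]
width: 0.0197
gripper_force: 30.0
```

```bash
python3 -c "
from h import *
o=bot.get_obs();print(o['ee_rot'],o['torque'],o['force'],o['joints'])"
```

```text
[ 3.14142992e+00  5.93412129e-04 -3.51548082e-01] [ 0.04370486  0.01845082 -0.05102208] [-0.58767045  0.81180437  6.25763024] [3.55972982e-02 4.74652653e-01 1.73250483e+00 9.11639289e-05
 9.35046105e-01 1.95788751e+00]
```

Emit:
carry_out --pt "0 0 0 0 0 0.02 0.0" --pt "0 0 0 0 0 0.02 0.0" --pt "0 0 0 0 0 0 0.0" --pt "0 0 0 0 0 0 0.0"

```text
time_s: 20.4
tcp_pos: [0.5902, 0.033, 0.0739]
ee_rot: [-3.141, 0.0, -0.391]
force: [0.2, 1.5, 5.5]
width: 0.0202
gripper_force: 30.0
```

```bash
python3 -c "
from h import *
o=bot.get_obs();print(o['ee_rot'],o['torque'],o['force'])"
```

```text
[-3.14080243e+00  1.44369569e-04 -3.91234494e-01] [ 0.40941218 -0.13021399  0.07245186] [0.24637428 1.47400071 5.50797644]
```

Emit:
carry_out --pt "0 0 0 0 0 0.03 0.0" --pt "0 0 0 0 0 0 0.0" --pt "0 0 0 0 0 0 0.0"

```text
time_s: 20.65
tcp_pos: [0.5905, 0.0334, 0.0739]
ee_rot: [-3.141, -0.0, -0.419]
force: [1.5, 3.1, 5.2]
width: 0.0196
gripper_force: 30.1
```

```bash
python3 -c "
from h import *
o=bot.get_obs();print(o['ee_rot'],o['torque'],o['force'])"
```

```text
[-3.14053258e+00 -3.56447159e-04 -4.18599111e-01] [ 0.73535128 -0.2351553   0.81327575] [1.53242446 3.10380192 5.16203463]
```

It's at the stop. I'll ease off, release and check.

Emit:
carry_out --pt "0 0 0 0 0 -0.03 0.0" --pt "0 0 0 0 0 0 0.06" --pt "0 0 0 0 0 0 0.06" --pt "0 0 0 0 0 0 0.06" --pt "0 0 0 0 0 0 0.06" --pt "0 0 -0.04 0 0 0 0.06" --pt "0 0 -0.04 0 0 0 0.06" --pt "0 0 -0.02 0 0 0 0.06"

```text
time_s: 21.32
tcp_pos: [0.5918, 0.0324, 0.1771]
ee_rot: [-3.14, -0.005, -0.392]
force: [0.3, 0.5, 0.6]
width: 0.0594
gripper_force: 0.0
```

Emit:
carry_out --pt "-0.02 0 -0.02 0 0 0 0.06" --pt "0 0 0 0 0 0 0.06"

```text
time_s: 21.48
tcp_pos: [0.5716, 0.0408, 0.1974]
ee_rot: [-3.139, -0.004, -0.391]
force: [0.6, 0.2, -0.4]
width: 0.0601
gripper_force: 0.0
```

```bash
python3 - <<'E'
from h import *
o=bot.get_obs();print(o["time_s"],o["tcp_pos"],o["ee_rot"],o["joints"])
i,d,X=cloud("wrist","pics/w6.png")
blobs(X,.085,.115,300);blobs(X,.072,.085,300);blobs(X,.027,.04,300)
i,d,X=cloud("side","pics/s6.png"); blobs(X,.072,.12,60)
E
```

```text
21.4833 [0.57156932 0.04080183 0.19742351] [-3.13895387 -0.00430547 -0.39118905] [5.08865973e-02 3.32468721e-01 1.61709797e+00 5.85781539e-04
 1.18700555e+00 2.01264832e+00]
(0.085, 0.115) [325. 185.] 1293 [591.1  32.4] [19.9 59.6] 66.9 [0.5928 0.0317 0.0956]
(0.072, 0.085) [372. 310.] 359 [432.7  36.4] [20.6 29.8] 33.6 [0.4335 0.0391 0.079 ]
(0.027, 0.04) [610.  77.] 9479 [ 551.2 -316. ] [201.8  90.7] 8.3 [ 0.5715 -0.3033  0.0302]
(0.027, 0.04) [452. 114.] 2656 [ 598.1 -121.7] [89.8 88.1] 56.6 [ 0.6002 -0.1233  0.0307]
(0.027, 0.04) [191. 175.] 2305 [648.8 180. ] [89.8 89.8] 26.3 [0.651  0.1795 0.0306]
(0.027, 0.04) [326. 167.] 1881 [591.3  32.5] [88.2 88.3] 69.5 [0.5982 0.0287 0.0309]
(0.027, 0.04) [605. 236.] 649 [ 384.4 -271.5] [  5.9 102.7] 12.5 [ 0.3838 -0.2683  0.0337]
(0.072, 0.12) [537.  52.] 2272 [1918.6 1364.5] [ 103.6 1950. ] 2.4 [1.9177 1.0683 0.096 ]
(0.072, 0.12) [276.  21.] 767 [ 815.5 2292.3] [ 61.5 856.2] 89.7 [0.777  2.2925 0.0956]
(0.072, 0.12) [38. 42.] 464 [-840.9 2293.2] [428.2  53.3] 1.4 [-0.8176  2.2921  0.099 ]
(0.072, 0.12) [174.  87.] 155 [  91.  1026.6] [35.3 57.5] 85.5 [0.0942 1.0266 0.0962]
(0.072, 0.12) [314. 145.] 89 [537.3 364.3] [64.9 20.5] 88.6 [0.5363 0.3581 0.0824]
(0.072, 0.12) [  4. 162.] 89 [-386.6  542. ] [ 46.  115.9] 33.7 [-0.3949  0.5532  0.085 ]
(0.072, 0.12) [370. 201.] 306 [589.6  31.5] [23.8 59.4] 67.6 [0.5881 0.0273 0.088 ]
(0.072, 0.12) [312. 217.] 181 [439.4  24.6] [20.8 60.8] 33.7 [0.4389 0.0212 0.0788]
(0.072, 0.12) [113. 276.] 939 [ 34.5 -50.5] [161.7  75.3] 51.2 [ 0.0248 -0.0645  0.1012]
(0.072, 0.12) [498. 284.] 179 [ 719.9 -283.3] [25.4 22.8] 9.9 [ 0.7169 -0.2854  0.0865]
(0.072, 0.12) [399. 341.] 251 [ 493.6 -331. ] [23.4 33.5] 11.8 [ 0.4933 -0.3314  0.0743]
(0.072, 0.12) [189. 384.] 845 [ 163.4 -321. ] [34.1 49.3] 10.4 [ 0.1656 -0.324   0.1037]
```

View pics/w6.png

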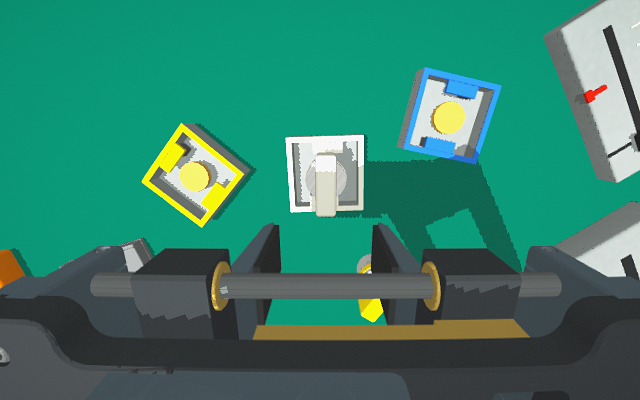

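White is locked in: top at 95.6 mm (underside about 16 mm), with its bar parallel to the socket's x. The yellow module is next.

Emit:
carry_out --pt "-0.0305 0.0155 0 0 0 0 0.06" --pt "-0.0305 0.0155 0 0 0 0 0.06" --pt "-0.0305 0.0155 0 0 0 0 0.06" --pt "-0.0305 0.0155 0 0 0 0 0.06" --pt "0 0 0 0 0 -0.12 0.06" --pt "0 0 0 0 0 -0.12 0.06" --pt "0 0 0 0 0 -0.12 0.06" --pt "0 0 0 0 0 -0.12 0.06"

```text
time_s: 22.25
tcp_pos: [0.4348, 0.029, 0.1917]
ee_rot: [3.141, 0.003, 0.094]
force: [-0.2, 0.0, 0.0]
width: 0.0599
gripper_force: 0.0
```

Emit:
carry_out --pt "0 0 0 0 0 -0.12 0.06" --pt "0 0 0 0 0 -0.12 0.06" --pt "0 0 0 0 0 -0.12 0.06" --pt "0 0 0 0 0 -0.12 0.06" --pt "0 0 0 0 0 -0.12 0.06" --pt "0 0 0 0 0 -0.12 0.06" --pt "0 0 0 0 0 -0.12 0.06" --pt "0 0 0 0 0 -0.12 0.06"

```text
time_s: 22.92
tcp_pos: [0.4349, 0.029, 0.1914]
ee_rot: [-3.139, 0.002, 1.054]
force: [0.5, 0.8, 0.6]
width: 0.06
gripper_force: 0.0
```

Emit:
carry_out --pt "0 0 0 0 0 -0.12 0.06" --pt "0 0 0 0 0 -0.12 0.06" --pt "0 0 0 0 0 -0.12 0.06" --pt "0 0 0 0 0 -0.12 0.06" --pt "0 0 0 0 0 -0.12 0.06" --pt "0 0 0 0 0 -0.12 0.06" --pt "0 0 0 0 0 -0.12 0.06" --pt "0 0 0 0 0 -0.12 0.06"

```text
time_s: 23.58
tcp_pos: [0.4349, 0.029, 0.1914]
ee_rot: [-3.138, -0.001, 2.014]
force: [0.3, -1.4, -0.0]
width: 0.0601
gripper_force: 0.0
```

Emit:
carry_out --pt "0 0 0 0 0 -0.12 0.06" --pt "0 0 0 0 0 0 0.06" --pt "0 0 0 0 0 0 0.06"

```text
time_s: 23.83
tcp_pos: [0.4351, 0.0291, 0.192]
ee_rot: [-3.139, -0.001, 2.125]
force: [-0.4, 1.0, -0.4]
width: 0.06
gripper_force: 0.0
```

```bash
python3 - <<'E'
from h import *
o=bot.get_obs();print(o["time_s"],o["tcp_pos"],o["ee_rot"],o["joints"])
i,d,X=cloud("wrist","pics/w7.png")
blobs(X,.072,.11,300)
i,d,X=cloud("side","pics/s7.png"); blobs(X[:,200:520],.072,.09,60)
E
```

```text
23.8333 [0.43506059 0.02908109 0.19196392] [-3.13918428e+00 -1.06292941e-03  2.12548535e+00] [ 4.05599869e-02  1.28658169e-01  1.91009385e+00 -2.89670641e-04
  1.10546040e+00 -5.13999991e-01]
(0.072, 0.11) [328. 208.] 1108 [439.7  25.1] [19.9 59. ] 33.5 [0.439  0.0263 0.0798]
(0.072, 0.09) [233.  25.] 529 [1825.6 1848. ] [ 601.3 1389.8] 29.8 [1.7788 1.8695 0.0809]
(0.072, 0.09) [40. 26.] 90 [ 506.6 2291.8] [235.4  49.1] 2.5 [0.5016 2.293  0.0814]
(0.072, 0.09) [170. 204.] 146 [586.8  24.7] [ 6.  59.1] 67.2 [0.5867 0.0247 0.0812]
(0.072, 0.09) [112. 217.] 176 [439.9  24.5] [21.8 60.2] 32.2 [0.4393 0.021  0.0788]
(0.072, 0.09) [297. 287.] 99 [ 716.  -287.2] [13.6 22. ] 52.9 [ 0.714  -0.2881  0.083 ]
(0.072, 0.09) [199. 341.] 257 [ 493.2 -331. ] [24.3 33.9] 9.7 [ 0.4932 -0.3314  0.0742]
```

Emit:
carry_out --pt "0 0 0 0 0 -0.03 0.06" --pt "-0.006 0.0015 0 0 0 0 0.06" --pt "0 0 0.035 0 0 0 0.06" --pt "0 0 0.035 0 0 0 0.06" --pt "0 0 0.028 0 0 0 0.06" --pt "0 0 0 0 0 0 0.06" --pt "0 0 0 0 0 0 0.06"

```text
time_s: 24.52
tcp_pos: [0.4396, 0.0249, 0.0946]
ee_rot: [-3.139, -0.001, 2.158]
force: [0.0, 0.9, 0.7]
width: 0.0598
gripper_force: 0.0
```

Emit:
carry_out --pt "0 0 0.02 0 0 0 0.06" --pt "0 0 0.0125 0 0 0 0.04" --pt "0 0 0 0 0 0 0.0" --pt "0 0 0 0 0 0 0.0" --pt "0 0 0 0 0 0 0.0" --pt "0 0 0 0 0 0 0.0" --pt "0 0 0 0 0 0 0.0" --pt "0 0 0 0 0 0 0.0"

```text
time_s: 25.18
tcp_pos: [0.4407, 0.0252, 0.0636]
ee_rot: [3.14, 0.001, 2.159]
force: [-0.3, -0.3, 4.0]
width: 0.02
gripper_force: 30.0
```

Emit:
carry_out --pt "0 0 0 0 0 0 0.0" --pt "0 0 0 0 0 0 0.0" --pt "0 0 0 0 0 0 0.0" --pt "0 0 0 0 0 0 0.0"

```text
time_s: 25.52
tcp_pos: [0.4406, 0.0253, 0.0635]
ee_rot: [3.14, 0.001, 2.159]
force: [-1.7, 0.8, 5.7]
width: 0.0199
gripper_force: 30.0
```

Emit:
carry_out --pt "0 0 -0.04 0 0 0 0.0" --pt "0 0 -0.04 0 0 0 0.0" --pt "0 0 -0.035 0 0 0 0.0" --pt "0.002 0.037 0 0 0 0 0.0" --pt "0.002 0.037 0 0 0 0 0.0" --pt "0.002 0.037 0 0 0 0 0.0" --pt "0.002 0.037 0 0 0 0 0.0" --pt "0.002 0.037 0 0 0 0 0.0"

```text
time_s: 26.18
tcp_pos: [0.5894, 0.1373, 0.1775]
ee_rot: [-3.141, -0.0, 2.159]
force: [0.3, 0.0, -1.2]
width: 0.0196
gripper_force: 30.0
```

Emit:
carry_out --pt "0.002 0.037 0 0 0 0 0.0" --pt "0.002 0.037 0 0 0 0 0.0" --pt "0 0 0 0 0 0.108 0.0" --pt "0 0 0 0 0 0.108 0.0" --pt "0 0 0 0 0 0.108 0.0" --pt "0 0 0 0 0 0.108 0.0" --pt "0 0 0 0 0 0.108 0.0" --pt "0 0 0 0 0 0.108 0.0"

```text
time_s: 26.85
tcp_pos: [0.6476, 0.1806, 0.1769]
ee_rot: [-3.14, 0.0, 1.506]
force: [0.3, 0.4, -1.5]
width: 0.0199
gripper_force: 30.0
```

Emit:
carry_out --pt "0 0 0 0 0 0 0.0" --pt "0 0 0 0 0 0 0.0"

```text
time_s: 27.02
tcp_pos: [0.6476, 0.1805, 0.1772]
ee_rot: [-3.141, 0.0, 1.514]
force: [0.6, -0.2, -1.8]
width: 0.0201
gripper_force: 30.0
```

Emit:
carry_out --pt "0 0 0.035 0 0 0 0.0" --pt "0 0 0.035 0 0 0 0.0" --pt "0 0 0.012 0 0 0 0.0" --pt "0 0 0 0 0 0 0.0" --pt "0 0 0 0 0 0 0.0"

```text
time_s: 27.43
tcp_pos: [0.6477, 0.1805, 0.0955]
ee_rot: [-3.141, 0.0, 1.512]
force: [0.2, -0.0, -1.0]
width: 0.0195
gripper_force: 30.0
```

Emit:
carry_out --pt "0 0 0.005 0 0 0 0.0" --pt "0 0 0.005 0 0 0 0.0" --pt "0 0 0.005 0 0 0 0.0" --pt "0 0 0 0 0 0 0.0" --pt "0 0 0 0 0 0 0.0"

```text
time_s: 27.85
tcp_pos: [0.6512, 0.1841, 0.0885]
ee_rot: [3.131, -0.008, 1.51]
force: [-3.8, 6.1, 23.9]
width: 0.0206
gripper_force: 30.2
```

Contact came early at 24 N, so the lugs are on a lip or the rim. I'll lift and measure the module in the hand.

Emit:
carry_out --pt "0 0 -0.015 0 0 0 0.0" --pt "0 0 -0.015 0 0 0 0.0" --pt "0 0 0 0 0 0 0.0" --pt "0 0 0 0 0 0 0.0"

```text
time_s: 28.18
tcp_pos: [0.6484, 0.1805, 0.1118]
ee_rot: [3.139, -0.001, 1.511]
force: [-0.2, 0.9, -1.7]
width: 0.0198
gripper_force: 30.0
```

```bash
python3 - <<'E'
from h import *
o=bot.get_obs();print(o["time_s"],o["tcp_pos"],o["ee_rot"],o["force"])
out=[]
for n,b in (("wrist",None),("side",(100,210,320,440)),("scene",(180,260,310,410))):
    i,d,X=cloud(n,f"pics/{n}8.png")
    if n=="wrist": i=i[120:330,220:430]
    else: i=i[b[0]:b[1],b[2]:b[3]]
    out.append(cv2.resize(i,(int(i.shape[1]*380/i.shape[0]) if n=="wrist" else 380,380) if n!="wrist" else (0,0),fx=1.8 if n=="wrist" else 0,fy=1.8 if n=="wrist" else 0,interpolation=cv2.INTER_CUBIC)[:378])
    m=(X[...,2]>.036)&(X[...,2]<.095)&(np.hypot(X[...,0]-.649,X[...,1]-.181)<.06)
    P=X[m]; print(n,m.sum(),len(P) and P.min(0).round(4),len(P) and P.max(0).round(4))
    for lo,hi in ((.038,.047),(.05,.08)):
        q=P[(P[:,2]>lo)&(P[:,2]<hi)]
        if len(q)>8: print(lo,hi,len(q),*rect(q))
cv2.imwrite("pics/c8.png",cv2.resize(np.hstack(out),(798,260)))
E
```

```text
28.1833 [0.64840203 0.18053841 0.11178138] [ 3.13902709e+00 -6.40667625e-04  1.51118125e+00] [-0.16062653  0.93946682 -1.7077834 ]
wrist 486 [0.6355 0.1716 0.049 ] [0.6611 0.1897 0.0736]
0.05 0.08 480 [648.7 180.9] [17.4 25.7] 87.2
side 227 [0.6231 0.1222 0.0517] [0.6687 0.1678 0.095 ]
0.05 0.08 143 [639.4 138.7] [31.  42.9] 69.9
scene 202 [0.6334 0.1215 0.0485] [0.6694 0.1896 0.095 ]
0.05 0.08 137 [652.4 154.2] [67.3 31.5] 80.0
```

View pics/c8.png

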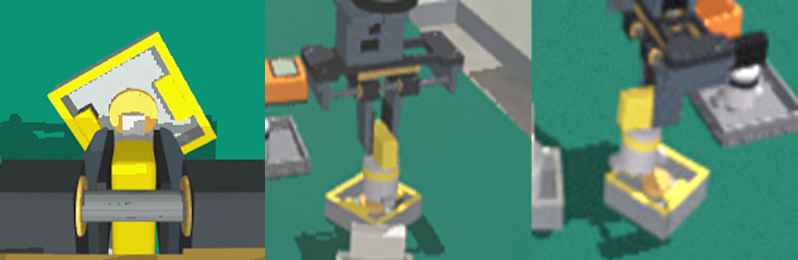

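The crop shows the module held off-centre: the bar sticks out toward the robot, well past the fingers. I'll measure the offset along the bar.

```bash
python3 - <<'E'
from h import *
t=bot.get_obs()["tcp_pos"];a=1.511
R=np.array([[np.cos(a),-np.sin(a)],[np.sin(a),np.cos(a)]])
for n in ("side","scene","wrist"):
    i,d,X=cloud(n); L=(X[...,:2]-t[:2])@R; z=X[...,2]
    b=i.astype(int); yel=(b[...,2]>110)&(b[...,1]>90)&(b[...,0]<.5*b[...,2])
    near=(abs(L[...,0])<.09)&(abs(L[...,1])<.04)
    for nm,m in (("bar",near&yel&(z>.085)&(z<.14)),("barrel",near&(z>.052)&(z<.085)),("low",near&(z>.036)&(z<.055))):
        if m.sum()>5:
            q=L[m]*1000; print(n,nm,m.sum(),"x",np.percentile(q[:,0],[2,98]).round(1),"y",np.percentile(q[:,1],[2,98]).round(1),"z",np.percentile(z[m],[2,98]).round(3))
E
```

```text
side bar 190 x [-51.6   1.9] y [-10.8  19. ] z [0.086 0.133]
side barrel 175 x [-58.5 -24.2] y [-18.1  22.3] z [0.054 0.085]
side low 12 x [-58.1 -27.6] y [-16.5  21.6] z [0.052 0.055]
scene bar 156 x [-50.9 -16.3] y [-19.    6.5] z [0.087 0.133]
scene barrel 152 x [-59.1   5.6] y [-22.    7.9] z [0.053 0.084]
scene low 22 x [-52.7   7.1] y [-20.6  -2.2] z [0.047 0.055]
wrist bar 2222 x [-35.1  10.2] y [-9.9  9.3] z [0.099 0.132]
wrist barrel 447 x [-7.2  8.7] y [-11.4  11. ] z [0.053 0.068]
wrist low 80 x [-8.2  8.8] y [-12.5  12. ] z [0.047 0.055]
```

The module sits about 25 mm back along the bar and slightly tilted. It was probably knocked just before the grasp, so I'll set it down on clear bench and regrip it.

Emit:
carry_out --pt "0 0 -0.03 0 0 0 0.0" --pt "-0.004 -0.0334 0 0 0 0 0.0" --pt "-0.004 -0.0334 0 0 0 0 0.0" --pt "-0.004 -0.0334 0 0 0 0 0.0" --pt "-0.004 -0.0334 0 0 0 0 0.0" --pt "-0.004 -0.0334 0 0 0 0 0.0" --pt "0 0 0.03 0 0 0 0.0" --pt "0 0 0.03 0 0 0 0.0"

```text
time_s: 29.15
tcp_pos: [0.4794, 0.1708, 0.082]
ee_rot: [3.137, -0.002, 1.512]
force: [1.0, 0.0, -0.7]
width: 0.02
gripper_force: 30.0
```

Emit:
carry_out --pt "0 0 0.008 0 0 0 0.0" --pt "0 0 0.004 0 0 0 0.0" --pt "0 0 0 0 0 0 0.0" --pt "0 0 0 0 0 0 0.0"

```text
time_s: 29.48
tcp_pos: [0.481, 0.1708, 0.0695]
ee_rot: [3.14, -0.001, 1.511]
force: [0.8, 0.1, 0.0]
width: 0.0201
gripper_force: 30.0
```

Emit:
carry_out --pt "0 0 0.003 0 0 0 0.0" --pt "0 0 0.002 0 0 0 0.0" --pt "0 0 0 0 0 0 0.0" --pt "0 0 0 0 0 0 0.0"

```text
time_s: 29.82
tcp_pos: [0.48, 0.1705, 0.064]
ee_rot: [3.141, -0.0, 1.511]
force: [0.0, -0.0, -1.5]
width: 0.0197
gripper_force: 30.0
```

Emit:
carry_out --pt "0 0 0.002 0 0 0 0.0" --pt "0 0 0.002 0 0 0 0.0" --pt "0 0 0 0 0 0 0.0" --pt "0 0 0 0 0 0 0.0"

```text
time_s: 30.15
tcp_pos: [0.4803, 0.1706, 0.0616]
ee_rot: [3.14, -0.0, 1.511]
force: [-3.2, -1.2, 12.9]
width: 0.0195
gripper_force: 30.0
```

Touching. I'll release, rise straight up and measure.

Emit:
carry_out --pt "0 0 -0.001 0 0 0 0.06" --pt "0 0 0 0 0 0 0.06" --pt "0 0 0 0 0 0 0.06" --pt "0 0 0 0 0 0 0.06" --pt "0 0 -0.04 0 0 0 0.06" --pt "0 0 -0.04 0 0 0 0.06" --pt "0 0 -0.04 0 0 0 0.06"

```text
time_s: 30.73
tcp_pos: [0.4792, 0.1703, 0.1814]
ee_rot: [-3.139, 0.001, 1.511]
force: [0.8, -0.2, 0.2]
width: 0.0597
gripper_force: 0.0
```

Emit:
carry_out --pt "-0.035 0 0 0 0 0 0.06" --pt "0 0 0 0 0 0 0.06" --pt "0 0 0 0 0 0 0.06"

```text
time_s: 30.98
tcp_pos: [0.4775, 0.1347, 0.1809]
ee_rot: [3.141, -0.0, 1.509]
force: [0.3, -0.7, -1.0]
width: 0.06
gripper_force: 0.0
```

```bash
python3 - <<'E'
from h import *
o=bot.get_obs();print(o["time_s"],o["tcp_pos"],o["ee_rot"])
i,d,X=cloud("wrist","pics/w9.png")
blobs(X,.072,.11,300)
i,d,X=cloud("side","pics/s9.png"); blobs(X,.072,.09,60); cloud("scene","pics/sc9.png")
E
```

```text
30.9833 [0.47745392 0.13471891 0.18086851] [ 3.14149810e+00 -3.83177551e-05  1.50870324e+00]
(0.072, 0.11) [326. 194.] 1268 [478.8 145.1] [59.8 19.6] 86.9 [0.4791 0.1465 0.0797]
(0.072, 0.09) [510.  49.] 1012 [1883.3 1441.9] [ 617.2 2020.9] 18.6 [1.8565 1.2662 0.0808]
(0.072, 0.09) [252.  25.] 144 [ 599.6 2296.1] [ 56.2 423.5] 89.8 [0.5948 2.2925 0.0807]
(0.072, 0.09) [314. 145.] 89 [537.2 364.7] [60.7 19.8] 88.1 [0.5362 0.3581 0.0826]
(0.072, 0.09) [  4. 163.] 70 [-399.8  562.3] [ 6.4 92.4] 1.4 [-0.3996  0.5593  0.0795]
(0.072, 0.09) [314. 187.] 116 [478.4 144.2] [58.9 20.4] 87.2 [0.477  0.1403 0.0791]
(0.072, 0.09) [370. 204.] 144 [586.7  24.2] [ 7. 59.] 68.9 [0.5865 0.0248 0.0812]
(0.072, 0.09) [141. 262.] 85 [60.6 -4. ] [72.6 11.1] 85.2 [ 0.0618 -0.0147  0.0785]
(0.072, 0.09) [497. 286.] 113 [ 718.8 -283.8] [23.4 22.5] 47.5 [ 0.7152 -0.2864  0.0839]
(0.072, 0.09) [399. 342.] 255 [ 493.5 -331.4] [23.4 34.2] 9.8 [ 0.4931 -0.3314  0.0742]
```

View pics/w9.png

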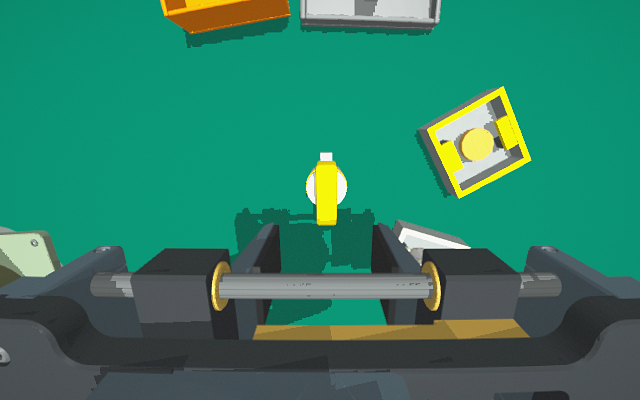

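The yellow module stands upright at (326,190), at (0.4788,0.1448) with yaw 86.9°, nearly the entry angle already. I'll regrip it.

Emit:
carry_out --pt "0.01 0.0007 0 0 0 -0.008 0.06" --pt "0 0 0.035 0 0 0 0.06" --pt "0 0 0.035 0 0 0 0.06" --pt "0 0 0.02 0 0 0 0.06" --pt "0 0 0.02 0 0 0 0.06" --pt "0 0 0.008 0 0 0 0.06" --pt "0 0 0 0 0 0 0.06"

```text
time_s: 31.72
tcp_pos: [0.4776, 0.146, 0.0605]
ee_rot: [-3.137, 0.002, 1.52]
force: [-0.1, -0.7, -0.9]
width: 0.0597
gripper_force: 0.0
```

Emit:
carry_out --pt "0 0 0 0 0 0 0.0" --pt "0 0 0 0 0 0 0.0" --pt "0 0 0 0 0 0 0.0" --pt "0 0 0 0 0 0 0.0" --pt "0 0 0 0 0 0 0.0" --pt "0 0 0 0 0 0 0.0" --pt "0 0 0 0 0 0 0.0" --pt "0 0 0 0 0 0 0.0"

```text
time_s: 32.38
tcp_pos: [0.4792, 0.1455, 0.0631]
ee_rot: [3.141, -0.0, 1.519]
force: [-0.1, -0.8, 3.6]
width: 0.0198
gripper_force: 30.0
```

Emit:
carry_out --pt "0 0 0 0 0 0 0.0" --pt "0 0 0 0 0 0 0.0" --pt "0 0 -0.04 0 0 0 0.0" --pt "0 0 -0.04 0 0 0 0.0" --pt "0 0 0 0 0 0 0.0"

```text
time_s: 32.8
tcp_pos: [0.4834, 0.1468, 0.149]
ee_rot: [3.129, -0.004, 1.519]
force: [2.1, 1.0, -0.8]
width: 0.0201
gripper_force: 30.0
```

Emit:
carry_out --pt "0.0086 0.0334 0 0 0 0 0.0" --pt "0.0086 0.0334 0 0 0 0 0.0" --pt "0.0086 0.0334 0 0 0 0 0.0" --pt "0.0086 0.0334 0 0 0 0 0.0" --pt "0.0086 0.0334 0 0 0 0 0.0" --pt "0 0 0 0 0 0 0.0" --pt "0 0 0 0 0 0 0.0" --pt "0 0 0 0 0 0 0.0"

```text
time_s: 33.47
tcp_pos: [0.6469, 0.1795, 0.1413]
ee_rot: [-3.138, 0.001, 1.519]
force: [1.5, 0.3, -0.5]
width: 0.0198
gripper_force: 30.0
```

```bash
python3 - <<'E'
from h import *
o=bot.get_obs();t=o["tcp_pos"];a=o["ee_rot"][2];print(t,a,o["joints"])
R=np.array([[np.cos(a),-np.sin(a)],[np.sin(a),np.cos(a)]])
for n in ("side","scene","wrist"):
    i,d,X=cloud(n); L=(X[...,:2]-t[:2])@R; z=X[...,2]
    near=(abs(L[...,0])<.09)&(abs(L[...,1])<.04)
    m=near&(z>.06)&(z<.115)
    q=L[m]*1000; print(n,m.sum(),"x",np.percentile(q[:,0],[1,99]).round(1),"y",np.percentile(q[:,1],[1,99]).round(1),"z",np.percentile(z[m],[1,99]).round(3))
E
```

```text
[0.64685289 0.17949949 0.14126721] 1.5187883075411968 [ 2.53578933e-01  5.27756965e-01  1.44318199e+00 -5.60113894e-05
  1.17395897e+00  3.05610323e-01]
side 189 x [-34.6   5.7] y [-17.6  22.5] z [0.078 0.114]
scene 167 x [-34.8  31.5] y [-21.7  10. ] z [0.079 0.114]
wrist 611 x [ 8.2 33.4] y [-19.4  20. ] z [0.08  0.114]
```

It's well centred now, with the lugs at ±34 mm about the TCP, so I'll insert it.

Emit:
carry_out --pt "0.001 0.002 0.02 0 0 0 0.0" --pt "0 0 0.025 0 0 0 0.0" --pt "0 0 0 0 0 0 0.0" --pt "0 0 0 0 0 0 0.0" --pt "0 0 0 0 0 0 0.0"

```text
time_s: 34.03
tcp_pos: [0.6503, 0.1808, 0.0991]
ee_rot: [3.14, -0.0, 1.519]
force: [0.6, -0.0, -0.4]
width: 0.0197
gripper_force: 30.0
```

Emit:
carry_out --pt "0 0 0.005 0 0 0 0.0" --pt "0 0 0.005 0 0 0 0.0" --pt "0 0 0.005 0 0 0 0.0" --pt "0 0 0 0 0 0 0.0" --pt "0 0 0 0 0 0 0.0"

```text
time_s: 34.45
tcp_pos: [0.651, 0.1809, 0.0837]
ee_rot: [3.139, -0.001, 1.519]
force: [1.3, -0.0, 3.9]
width: 0.0197
gripper_force: 30.0
```

Emit:
carry_out --pt "0 -0.0015 0.004 0 0 0 0.0" --pt "0 0 0.003 0 0 0 0.0" --pt "0 0 0.0015 0 0 0 0.0" --pt "0 0 0 0 0 0 0.0" --pt "0 0 0 0 0 0 0.0"

```text
time_s: 34.87
tcp_pos: [0.6507, 0.1809, 0.0759]
ee_rot: [3.136, -0.001, 1.519]
force: [2.3, -0.0, 6.4]
width: 0.0198
gripper_force: 30.0
```

Emit:
carry_out --pt "0 0 0.0015 0 0 0 0.0" --pt "0 0 0 0 0 0.105 0.0" --pt "0 0 0 0 0 0.105 0.0" --pt "0 0 0 0 0 0.105 0.0" --pt "0 0 0 0 0 0.105 0.0" --pt "0 0 0 0 0 0 0.0" --pt "0 0 0 0 0 0 0.0"

```text
time_s: 35.45
tcp_pos: [0.6493, 0.1808, 0.0742]
ee_rot: [3.14, -0.001, 1.098]
force: [-0.0, 0.2, 7.0]
width: 0.0201
gripper_force: 30.0
```

Emit:
carry_out --pt "0 0 0 0 0 0.105 0.0" --pt "0 0 0 0 0 0.105 0.0" --pt "0 0 0 0 0 0.105 0.0" --pt "0 0 0 0 0 0.105 0.0" --pt "0 0 0 0 0 0.105 0.0" --pt "0 0 0 0 0 0.105 0.0" --pt "0 0 0 0 0 0 0.0" --pt "0 0 0 0 0 0 0.0"

```text
time_s: 36.12
tcp_pos: [0.6492, 0.1808, 0.0741]
ee_rot: [3.141, -0.002, 0.468]
force: [0.1, -0.0, 7.2]
width: 0.0196
gripper_force: 30.0
```

Emit:
carry_out --pt "0 0 0 0 0 0.03 0.0" --pt "0 0 0 0 0 0.03 0.0" --pt "0 0 0 0 0 0 0.0" --pt "0 0 0 0 0 0 0.0"

```text
time_s: 36.45
tcp_pos: [0.6492, 0.1809, 0.0741]
ee_rot: [3.141, -0.002, 0.411]
force: [0.5, -0.2, 6.1]
width: 0.0202
gripper_force: 30.0
```

```bash
python3 -c "
from h import *
o=bot.get_obs();print(o['ee_rot'],o['torque'],o['force'])"
```

```text
[ 3.14081081e+00 -1.78659143e-03  4.10522885e-01] [-0.03536078  0.01029424  0.51966001] [ 0.5291633  -0.22317846  6.0793504 ]
```

Emit:
carry_out --pt "0 0 0 0 0 -0.02 0.0" --pt "0 0 0 0 0 0 0.06" --pt "0 0 0 0 0 0 0.06" --pt "0 0 0 0 0 0 0.06" --pt "0 0 0 0 0 0 0.06" --pt "0 0 -0.04 0 0 0 0.06" --pt "0 0 -0.04 0 0 0 0.06" --pt "0 0 -0.03 0 0 0 0.06"

```text
time_s: 37.12
tcp_pos: [0.6488, 0.1808, 0.1848]
ee_rot: [3.141, -0.001, 0.429]
force: [0.7, -0.3, 0.4]
width: 0.0599
gripper_force: 0.0
```

Emit:
carry_out --pt "-0.03 0.03 -0.02 0 0 0 0.06" --pt "-0.03 0.03 0 0 0 0 0.06" --pt "0 0 0 0 0 0 0.06"

```text
time_s: 37.37
tcp_pos: [0.6187, 0.101, 0.2019]
ee_rot: [3.138, 0.002, 0.425]
force: [-0.7, 0.4, -1.1]
width: 0.0604
gripper_force: 0.0
```

```bash
python3 - <<'E'
from h import *
o=bot.get_obs();print(o["time_s"],o["tcp_pos"],o["ee_rot"],o["joints"])
i,d,X=cloud("wrist","pics/w10.png"); blobs(X,.088,.115,300);blobs(X,.072,.088,300)
i,d,X=cloud("scene","pics/sc10.png"); i,d,X=cloud("side","pics/s10.png"); blobs(X[120:,250:480],.065,.12,60)
E
```

```text
37.3667 [0.6187297  0.10096282 0.20193456] [3.13841445e+00 2.29966594e-03 4.25240469e-01] [ 0.14531827  0.41628683  1.47417256 -0.00388504  1.25246758  1.29208887]
(0.088, 0.115) [260. 141.] 1464 [649.3 180.4] [59.7 20.8] 24.7 [0.6507 0.18   0.0955]
(0.088, 0.115) [361. 261.] 467 [580.5  37.3] [19.6 36.6] 68.4 [0.5796 0.0412 0.095 ]
(0.072, 0.088) [ 59. 167.] 1448 [539.2 364.8] [61.8 21.3] 86.4 [0.5416 0.3629 0.0825]
(0.065, 0.12) [64. 26.] 111 [538.  365.9] [65.  20.3] 86.7 [0.5358 0.3552 0.0798]
(0.065, 0.12) [119.  48.] 244 [648.4 178.8] [61.3 22.5] 21.7 [0.6455 0.1735 0.0851]
(0.065, 0.12) [120.  82.] 360 [589.7  31.2] [20.7 59.8] 66.8 [0.5878 0.0269 0.085 ]
(0.065, 0.12) [148. 223.] 317 [ 493.4 -330.7] [24.7 34. ] 7.8 [ 0.4922 -0.3327  0.0731]
```

View pics/s10.png

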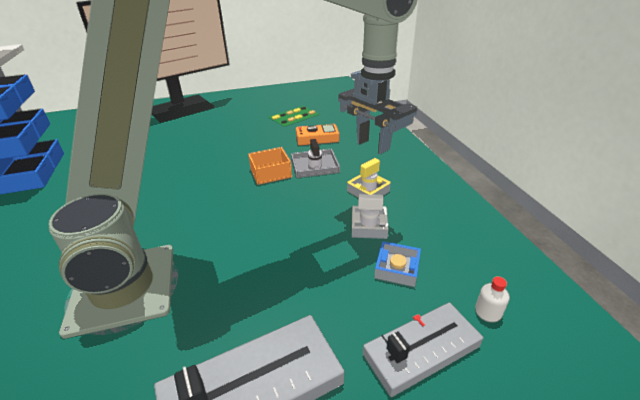

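The side view shows yellow and white both locked in their own sockets (368,175) and (370,215), the dummy standing in the tray (315,157), and no blue module anywhere. Only the fader is left.

Emit:
carry_out --pt "-0.0234 0.0318 0 0 0 0 0.06" --pt "-0.0234 0.0318 0 0 0 0 0.06" --pt "-0.0234 0.0318 0 0 0 0 0.06" --pt "-0.0234 0.0318 0 0 0 0 0.06" --pt "-0.0234 0.0318 0 0 0 0 0.06" --pt "-0.0234 0.0318 0 0 0 0 0.06" --pt "-0.0234 0.0318 0 0 0 0 0.06" --pt "-0.0234 0.0318 0 0 0 0 0.06"

```text
time_s: 38.18
tcp_pos: [0.5565, -0.2035, 0.1997]
ee_rot: [-3.141, 0.0, 0.43]
force: [1.0, 1.2, -0.1]
width: 0.06
gripper_force: 0.0
```

Emit:
carry_out --pt "-0.0234 0.0318 0 0 0 0 0.06" --pt "-0.0234 0.0318 0 0 0 0 0.06" --pt "-0.0234 0.0318 0 0 0 0 0.06" --pt "0 0 0 0 0 0.12 0.06" --pt "0 0 0 0 0 0.12 0.06" --pt "0 0 0 0 0 0 0.06" --pt "0 0 0 0 0 0 0.06"

```text
time_s: 38.77
tcp_pos: [0.5328, -0.3182, 0.1996]
ee_rot: [-3.141, 0.001, 0.193]
force: [-0.0, -0.4, 0.6]
width: 0.0599
gripper_force: 0.0
```

```bash
cat > f.py <<'E'
from h import *
o=bot.get_obs();print(o["time_s"],o["tcp_pos"],o["ee_rot"])
i,d,X=cloud("wrist","pics/wf%d.png"%(o["time_s"]*10))
z=X[...,2]
pan=X[(z>.025)&(z<.036)&(np.hypot(X[...,0]-.5525,X[...,1]+.3195)<.13)]
b=i.astype(int)
red=(b[...,2]>130)&(b[...,1]<70)&(b[...,0]<70)&(z<.045)
cap=(z>.069)&(z<.08)&(np.hypot(X[...,0]-.55,X[...,1]+.32)<.1)
wl=cap&(b.min(2)>140)
print("panel",*rect(pan)); print("cap",*rect(X[cap]),wl.sum())
a=np.radians(10.6);R=np.array([[np.cos(a),-np.sin(a)],[np.sin(a),np.cos(a)]])
L=lambda m:((X[m][:,:2]-[.5525,-.3195])@R*1000)
r=L(red); print("red n",len(r),r.min(0).round(1),r.max(0).round(1))
tip=r[(r[:,1]<26)]; tab=r[r[:,1]>30]
for n,q in (("tip",tip),("tab",tab),("cap",L(cap)),("white",L(wl))):
    if len(q): print(n,len(q),"x range",np.percentile(q[:,0],[3,97]).round(1),"mean",q.mean(0).round(2),"y",q[:,1].min().round(1),q[:,1].max().round(1))
E
python3 f.py
```

```text
38.7667 [ 0.53282274 -0.31815416  0.19964028] [-3.14052814e+00  8.32651407e-04  1.92690864e-01]
panel [ 551.9 -319.5] [199.3  92.8] 10.5
cap [ 493.9 -331.6] [23.2 33.1] 11.7 0
red n 126 [13.2 23.3] [23.8 46.5]
tip 12 x range [17.  20.6] mean [18.69 24.54] y 23.3 25.7
tab 102 x range [13.4 23.7] mean [18.57 40.19] y 30.2 46.5
cap 639 x range [-70.8 -48.6] mean [-59.03  -1.09] y -17.8 15.4
```

Emit:
carry_out --pt "-0.0204 0.0029 0 0 0 0.008 0.06" --pt "-0.0204 0.0029 0 0 0 0 0.06" --pt "0 0 0 0 0 0 0.06" --pt "0 0 0.035 0 0 0 0.06" --pt "0 0 0.035 0 0 0 0.06" --pt "0 0 0.03 0 0 0 0.06" --pt "0 0 0 0 0 0 0.06" --pt "0 0 0 0 0 0 0.06"

```text
time_s: 39.48
tcp_pos: [0.4934, -0.3309, 0.0996]
ee_rot: [-3.139, 0.002, 0.183]
force: [-0.1, -0.4, 1.5]
width: 0.0597
gripper_force: 0.0
```

Emit:
carry_out --pt "0 0 0.025 0 0 0 0.06" --pt "0 0 0.018 0 0 0 0.06" --pt "0 0 0 0 0 0 0.0" --pt "0 0 0 0 0 0 0.0" --pt "0 0 0 0 0 0 0.0" --pt "0 0 0 0 0 0 0.0" --pt "0 0 0 0 0 0 0.0" --pt "0 0 0 0 0 0 0.0"

```text
time_s: 40.15
tcp_pos: [0.4943, -0.3307, 0.0599]
ee_rot: [-3.141, -0.003, 0.18]
force: [1.1, 6.1, 5.7]
width: 0.0338
gripper_force: 30.0
```

Emit:
carry_out --pt "0 0 0 0 0 0 0.0" --pt "0.02 0 0 0 0 0 0.0" --pt "0.02 0 0 0 0 0 0.0" --pt "0.02 0 0 0 0 0 0.0" --pt "0.012 0 0 0 0 0 0.0" --pt "0 0 0 0 0 0 0.0" --pt "0 0 0 0 0 0 0.0"

```text
time_s: 40.73
tcp_pos: [0.5662, -0.3172, 0.0599]
ee_rot: [-3.14, -0.004, 0.181]
force: [1.7, 6.3, 4.7]
width: 0.0336
gripper_force: 30.0
```

```bash
python3 f.py
```

```text
40.7333 [ 0.56620761 -0.31720185  0.05987277] [-3.14049603 -0.00400699  0.18093742]
panel [ 570.2 -315.7] [163.3  93.5] 10.3
cap [ 572.3 -316.9] [24.  55.1] 10.3 178
red n 288 [12.1 29.8] [24.4 46.8]
tab 286 x range [13. 24.] mean [18.99 40.16] y 30.0 46.8
cap 2016 x range [10.1 31.4] mean [20.04 -1.17] y -28.7 26.3
white 178 x range [11.7 13.8] mean [12.77 -0.9 ] y -17.6 16.0
```

Emit:
carry_out --pt "0.003 0 0 0 0 0 0.0" --pt "0.0025 0 0 0 0 0 0.0" --pt "0 0 0 0 0 0 0.0" --pt "0 0 0 0 0 0 0.0"

```text
time_s: 41.12
tcp_pos: [0.5696, -0.3166, 0.0599]
ee_rot: [-3.14, -0.001, 0.181]
force: [-1.3, 5.6, 5.2]
width: 0.034
gripper_force: 30.0
```

```bash
python3 f.py
```

```text
41.1167 [ 0.56964869 -0.31656086  0.05985477] [-3.13980321e+00 -1.06240186e-03  1.80679906e-01]
panel [ 571.2 -315.3] [160.3  93.5] 10.4
cap [ 576.  -316.3] [23.4 54.8] 10.3 194
red n 258 [12.4 32.2] [24.5 46.8]
tab 258 x range [12.9 24.1] mean [19.05 40.99] y 32.2 46.8
cap 1992 x range [13.7 34.9] mean [23.53 -1.02] y -28.6 26.2
white 194 x range [15.  17.2] mean [16.21  0.19] y -17.5 15.8
```

Emit:
carry_out --pt "0.0025 0 0 0 0 0 0.0" --pt "0 0 0 0 0 0 0.0" --pt "0 0 0 0 0 0 0.0" --pt "0 0 0 0 0 0 0.0"

```text
time_s: 41.5
tcp_pos: [0.5719, -0.3162, 0.0599]
ee_rot: [-3.14, -0.001, 0.181]
force: [-2.7, 5.7, 4.9]
width: 0.0337
gripper_force: 30.0
```

```bash
python3 f.py
```

```text
41.5 [ 0.57188752 -0.31615941  0.05989054] [-3.13976661e+00 -7.60604765e-04  1.80646053e-01]
panel [ 572.9 -315.2] [157.4  93.5] 10.6
cap [ 578.1 -315.8] [23.6 54.8] 10.3 202
red n 245 [12.1 33.3] [24.4 46.8]
tab 245 x range [12.8 24.1] mean [18.95 41.57] y 33.3 46.8
cap 1994 x range [16.  37.1] mean [25.8  -0.98] y -28.6 26.2
white 202 x range [17.2 19.5] mean [18.45  0.32] y -17.4 15.9
```

Emit:
carry_out --pt "0 0 0 0 0 0 0.06" --pt "0 0 0 0 0 0 0.06" --pt "0 0 0 0 0 0 0.06" --pt "0 0 0 0 0 0 0.06" --pt "0 0 -0.04 0 0 0 0.06" --pt "0 0 -0.04 0 0 0 0.06" --pt "0 0 -0.04 0 0 0 0.06" --pt "-0.03 0 -0.03 0 0 0 0.06"

```text
time_s: 42.22
tcp_pos: [0.5474, -0.3231, 0.2104]
ee_rot: [3.137, -0.007, 0.183]
force: [-0.5, -0.9, -0.5]
width: 0.0599
gripper_force: 0.0
```

Emit:
carry_out --pt "0 0 0 0 0 0 0.06" --pt "0 0 0 0 0 0 0.06"

```text
time_s: 42.38
tcp_pos: [0.543, -0.3239, 0.2097]
ee_rot: [3.138, -0.004, 0.18]
force: [-0.5, 0.1, -0.4]
width: 0.0598
gripper_force: 0.0
```

```bash
python3 f.py; ls pics/wf*; python3 - <<'E'
from h import *
import glob
p=sorted(glob.glob("pics/wf*"))[-1]; i=cv2.imread(p)[100:270,250:410]
cv2.imwrite("pics/c12.png",cv2.resize(i,None,fx=3.5,fy=3.5,interpolation=cv2.INTER_CUBIC))
i,d,X=cloud("side"); blobs(X[120:,250:480],.065,.12,60)
E
```

```text
42.3833 [ 0.5429504  -0.32385205  0.20966645] [ 3.13801549 -0.00365404  0.17950539]
panel [ 552.7 -319.2] [199.8  93. ] 10.6
cap [ 570.8 -317. ] [23.8 33.2] 10.2 64
red n 127 [12.5 23.7] [24.3 46.6]
tip 8 x range [17.2 20.7] mean [19.02 24.35] y 23.7 25.0
tab 101 x range [12.8 24.2] mean [18.79 40.46] y 30.8 46.6
cap 722 x range [ 7.  30.1] mean [18.92 -0.93] y -17.5 15.7
white 64 x range [17.9 19.3] mean [18.59 -0.92] y -17.2 15.4
pics/wf387.png
pics/wf407.png
pics/wf411.png
pics/wf415.png
pics/wf423.png
(0.065, 0.12) [64. 26.] 108 [537.7 363.7] [66.2 20.2] 87.3 [0.536  0.3558 0.0802]
(0.065, 0.12) [119.  48.] 244 [648.8 178.2] [61.7 21.8] 22.9 [0.6451 0.1734 0.0852]
(0.065, 0.12) [120.  82.] 358 [590.1  32.2] [22.3 59.7] 67.4 [0.588  0.0268 0.0851]
(0.065, 0.12) [185. 204.] 296 [ 569.3 -316.1] [24.7 35.8] 10.8 [ 0.5683 -0.3185  0.0731]
```

View pics/c12.png

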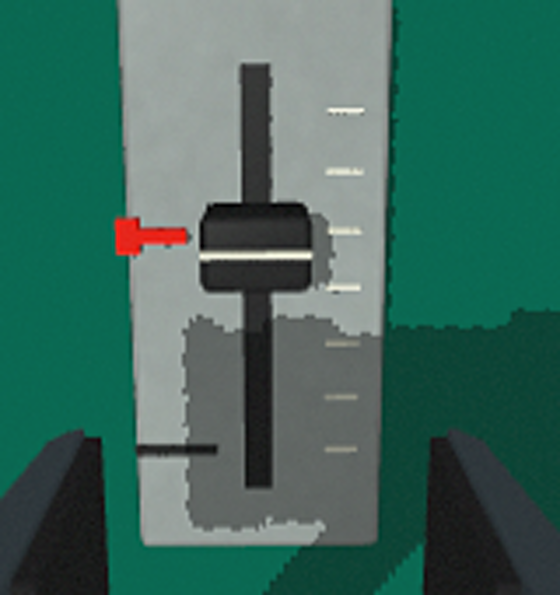

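The crop shows the cap line at (256,255) and the pointer at (155,237). The 5 mm gap in the picture is only parallax from the cap's height: in metric terms the line is at 18.6 mm and the pointer at 18.8 mm. Everything else is still in place, so I'll hand it in.

```bash
python3 -c "
from plant import bot
print(bot.sign_off())"
```

```text
the job is handed in; nothing more can be done
None
```

The job is handed in, about 42 s in: the fader was zeroed first, the dummy stands upright in the tray, the white and yellow modules are locked in their own sockets (no blue module was found), and the fader line was then set within about 0.2 mm of the red pointer.

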